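Pull-test the witness coupon and release the lot

TASK

Release the finished lot: push the pull gauge's moving jaw home, lay the copper-and-brass witness coupon from the catch tray into the two jaws, draw the gauge out by its orange handle until the mouth of the tube stands in the green band, hold it there for two seconds without ever going into the red, and bring gauge and jaw back fully home. Then lay the coupon flat in the red-rimmed sample tray, and only after that put every module from the catch tray into the blue tote, each resting on the tote's floor and none on top of another. Leave the other things on the bench where they are.

Things in the scene. Friction and masses are not known exactly. Their poses are not given: they have to be found in the camera images.
- tester: bench pull gauge, fixed: aluminium base 275 x 90 x 10 mm with a rail (15 wide, top 18 mm above the bench) down its middle, a fixed jaw, a moving jaw, a spring gauge and a D-handle in one line. Origin on the bench under the middle between the jaws; x is the pull direction (fixed jaw towards handle), z up.
- nest (a point): middle of the seated coupon, 37 mm above the bench; x the pull direction, y across. Jaws: open-topped pockets, floor 32 and walls 50 mm above the bench, 36 mm wide (y) inside, each with a 16 mm wide neck slot facing the middle. Jaw home: pocket ends 58 mm either side, shoulder faces 32 mm either side (coupon has 3 mm play each way), 52 mm free between the two jaws.
- handle (a point): middle of the orange crossbar of the D-handle, 37 mm above the bench: bar 12 mm thick, 80 mm long across the pull direction. Its arms are 35 mm either side; behind the bar, towards the gauge, is a window 40 mm deep, open down to the bench; beyond the bar nothing. x points in the pull direction. The handle moves by jaw + gauge.
- gauge (a joint): gauge reading, m: how far the tube is drawn out over its white rod, 0 to 0.075. 1.6 N to start plus 1.6 N per 10 mm (8.6 N in mid-green). The rod's marks appear at the tube's black mouth: lines at 10, 20, 30 mm, green band 38 to 50, red from 62. The spring draws the tube back. It reads only while the coupon holds the moving jaw; otherwise the jaw slides along.
- jaw (a joint): position of the moving jaw along the rail, m: 0 home (at its stop, ready to load), grows in the pull direction to 0.040. Light friction; it stays where it is left, part way out at the start. Pushing the handle back pushes it home. With a coupon seated it moves about 6 mm before the coupon takes the load.
- band (a point): middle of the green band on the rod, 37 mm above the bench; 44 mm inside the tube's mouth when the gauge reads 0.
- coupon_mid (a point): bonded witness coupon, at the start in the catch tray: flat dog-bone 110 mm long, 10 thick, half copper, half brass, blue bond line in the middle. Heads 30 wide x 20 long, neck 70 long x 10 wide. This point is its centre, half-way up; x along its length, z its thickness. About 60 g.
- catch_in (a point): centre of the floor of the machine's steel catch tray, fixed, 4 mm above the bench; inside 206 (x) x 196 (y) mm, lip 10 mm high above the floor; a chute 130 mm wide rises from its +y edge to the machine. z up.
- sample_in (a point): centre of the floor of the retained-sample tray, fixed, 4 mm above the bench: white with a red rim, inside 88 (x) x 162 (y) mm, walls 16 mm high above the floor.
- tote_in (a point): centre of the floor of the blue tote, fixed, 4 mm above the bench: inside 222 (x) x 162 (y) mm, walls 48 mm high above the floor, open above.
- m1_c (a point): finished sensor module (three to five of them are present, the rest absent): metal case with a black cover and a small round window, 24 (x) x 40 (y) x 22 (z) mm, about 50 g. This point is its centre, half-way up. At the start it lies in the catch tray, cover up.
- m2_c (a point): finished sensor module (three to five of them are present, the rest absent): metal case with a black cover and a small round window, 24 (x) x 40 (y) x 22 (z) mm, about 50 g. This point is its centre, half-way up. At the start it lies in the catch tray, cover up.
- m3_c (a point): finished sensor module (three to five of them are present, the rest absent): metal case with a black cover and a small round window, 24 (x) x 40 (y) x 22 (z) mm, about 50 g. This point is its centre, half-way up. At the start it lies in the catch tray, cover up.
- m4_c (a point): finished sensor module (three to five of them are present, the rest absent): metal case with a black cover and a small round window, 24 (x) x 40 (y) x 22 (z) mm, about 50 g. This point is its centre, half-way up. At the start it lies in the catch tray, cover up.
- m5_c (a point): finished sensor module (three to five of them are present, the rest absent): metal case with a black cover and a small round window, 24 (x) x 40 (y) x 22 (z) mm, about 50 g. This point is its centre, half-way up. At the start it lies in the catch tray, cover up.
- bottle: bystander, loose: white bottle, radius 28, 150 high mm; origin under its middle.
- jar: bystander, loose: glass jar with black lid, radius 30, 75 high mm; origin under its middle.
- loupe: bystander, loose: black loupe, radius 19, 34 high mm; origin under its middle.
- weight: bystander, loose: brass weight with a knob, radius 17, 42 high mm; origin under its middle.
- driver: bystander, loose: screwdriver, 150 long, lying mm; origin under its middle.
- tape: bystander, loose: yellow roll, outer radius 38, 19 high mm; origin under its middle.
- tweezers: bystander, loose: tweezers 110 long (x) and 6 mm high, lying, black grips mm; origin under its middle.
There are look-alikes about, which are no part of the job. Leave any purple or turquoise look-alike of the part that bears m5_c alone.

How it is judged:
By the outcome, as a careful person would: the job done as asked, in the order asked, and still so for the second after the job is handed in, with the robot touching nothing.
Of m1, m2, m3, m4, m5 only 3 to 5 are there at a start; the rules pass over those that are not, and their reading is None.
At some moment in a run one of m1, m2, m3, m4, m5 may be knocked a few centimetres aside while the robot is not near it.
Once in a run the grip may slacken for a moment while it holds something.
It also fails if it takes over 210 s, if anything falls off the work surface, if the arm or the gripper's body presses on something with over 40 N, if the wrist force passes 120 N, or if a joint passes its speed limit or range.

ROBOT

A 6-joint arm with a two-finger parallel gripper is mounted at the origin on the work surface. World frame = base frame: x ahead of the robot, y to its left, z up, the work surface at z = 0. Lengths are in m, angles in rad, forces in N, time in s.
With the tool pointing down it reaches from about 0.4 to 0.825 m from the base axis. Payload 7 kg.
Tool frame: the origin (TCP) lies on the mounting face of the last link; the fingertips stand arm.tcp_to_tips ahead of it and the grasp point (between the pads) lies 159 mm ahead of it (arm.tcp_to_tips is the distance from the TCP to the fingertips, in m); z points along the fingers, y is the direction in which the jaws open and shut (so a half turn about z gives the same grasp; the last joint's range is limited). The gripper opens to 88 mm and grips with 3 to 60 N. Pads are 19 mm wide; open, the fingers measure 130 mm over their backs; the gripper's body (78 mm by 193 mm) begins 47 mm behind the grasp point.
Start: joints at [0.288, 0.359, 0.012, 0, -1.224, -0.288], TCP at [0.675, -0, 0.405] pointing down, gripper open.
Joint ranges: [-3.07, 3.07], [-1.43, 2.12], [-1.02, 1.25], [-3.03, 1.67], [-3.05, -0], [-3.03, 3.03]. Speed limits (rad/s): [2.39, 2.39, 3.01, 3.14, 3.14, 3.14].

INTERFACE

Orientations are given as [roll, pitch, yaw] about the fixed x, y, z axes, in that order (R = Rz(yaw) Ry(pitch) Rx(roll)).
In Python, from station import arm, cams, job_done, finder gives the robot as it stands.
- The arm moves only by the tool play_rows, never from a script. Its argument "targets" is a list that holds one entry, the list of rows, each a list of 4 numbers: the shift along the tool's x, y, z in m, then the turn about the tool's z in degrees. A call has 1 to 5 rows; each row is the pose to reach, as a shift and turn from the pose commanded when the call began, along the tool's axes at that moment; what a row does not reach only later rows make up. A row lasts 1/8 s, in which the tool goes at most 62.5 mm and 10.7 degrees, less where a joint would pass 70% of its speed; a pose out of reach is approached as far as the arm can. A call with a gripper value outside its range is refused whole. "grip" is the closure in counts, from 0 (fully open) to 255 (shut), set as the call begins (left out, the last holds). The fingers move at their own pace and stop on an object; "newtons" is the grip in N (left out, the last holds). Time passes only in rows, so rows that repeat a pose let the fingers close. It gives the time, the measured TCP pose, the force and the opening at its end, in the units of the state.
- arm.get_state(): the state, without advancing time (a new reading comes with each control period).
- cams.grab_frame(name): name is "scene" or "side" or "wrist"; returns (picture, depth): 384x512x3 uint8, red, green, blue; 384x512 float32, m along the optical axis (not along the pixel's ray), 0 where there is no reading.
- cams.camera_params(name): a dict with "intrinsics" (3x3 intrinsics, pixels), "position" and "attitude" of the camera in the world. Camera axes: x right, y down, z forward; pixel columns grow to the right and rows downward; lengths in m; the calibration is good to about 2 mm. The wrist camera is an equidistant fisheye: a pixel r from the principal point sees the ray r / f radians off the axis. A picture is of the moment at which its call begins: read the wrist's pose just before it. camera_params takes no time and is no camera call; for the wrist camera it gives the pose at the moment of the call.
- job_done(): hands the job in, once; it reports no verdict.
Trained networks look in the newest picture that a camera, given by its name, has taken for a name from the list of things; names that differ only in an ending like _2 or _b are one class to them, and where a whole thing is asked for, a point or a joint stands for the part that bears it (a point fixed in the world has none). Each returns a list of dicts, best first, with "score" (0 to 1); they miss things now and then, are a little off and sometimes report something else, mostly with a low value. They report only what shows in the picture. A call takes as long as a camera call. They do not tell look-alikes from the thing itself.
- finder.find_in(camera, query): "xyz" ([x, y, z] in m, in world coordinates, good to about 4 mm: the middle of the surface that is visible of it).
- finder.masks_of(camera, query): "mask" (384x512 bool, what is visible of it).
The state is a dict: "t": time; "q": joint angles; "qd": joint speeds; "joint_efforts": joint torques, N m; "eef_pos": TCP position; "ee_rot": TCP orientation; "force": force on the tool from outside, world axes, zero at the start; "moment": the same for the moment, N m; "width": finger opening in m.
Only numpy, scipy, OpenCV 4.12 (cv2) and the standard library are available. Lean on these libraries where they do the work, as an engineer would, in place of code of your own. Each camera call takes 0.05 s, during which the arm holds its last target. There are 200 camera calls.

## Working session

There is one attempt and no reset: what is moved stays moved. The work goes in short steps, Python scripts to look and compute and a tool call to move; the robot and the scene stay as the last step left them, time stands still between calls to the robot, and variables do not carry over. Pictures are saved under pics/ and viewed, about 12 in all and at most 16, crops included, and the job is handed in when it is done.

Besides the shell and the picture viewer there is one more tool, called after ">>>" in YAML: its name, and indented under it one key for each argument. play_rows: Moves the arm, as the interface text tells. Its arguments: {"type":"object","properties":{"targets":{"type":"array","items":{"type":"array","items":{"type":"array","items":{"type":"number"}}}},"grip":{"type":"number"},"newtons":{"type":"number"}},"required":["targets"]}

```bash
ls; mkdir -p pics
cat > h.py <<'E'
import numpy as np, cv2
from station import arm, cams, job_done, finder
from scipy.spatial.transform import Rotation as R
def grab(n, save=None):
    p=cams.camera_params(n); im,d=cams.grab_frame(n)
    if save: cv2.imwrite('pics/'+save, im[:,:,::-1])
    return im,d,p
def att(p):
    a=np.array(p["attitude"],float)
    return a if a.shape==(3,3) else (R.from_euler('xyz',a).as_matrix() if a.size==3 else R.from_quat(a).as_matrix())
def ray(p,u,v,fish=False):
    K=np.array(p["intrinsics"]); x=(u-K[0,2])/K[0,0]; y=(v-K[1,2])/K[1,1]
    if fish:
        r=np.hypot(x,y); s=np.sinc(r/np.pi); c=np.cos(r); x,y=x*s/c,y*s/c
    return np.stack([x,y,np.ones_like(x)],-1)
def world(p,u,v,d,fish=False):
    u=np.asarray(u,float);v=np.asarray(v,float)
    return (ray(p,u,v,fish)*np.asarray(d)[...,None])@att(p).T+np.array(p["position"])
def onz(p,u,v,z,fish=False):
    r=ray(p,np.asarray(u,float),np.asarray(v,float),fish)@att(p).T; o=np.array(p["position"])
    return o+r*((z-o[2])/r[...,2])[...,None]
def pix(p,P,fish=False):
    c=(np.asarray(P,float)-np.array(p["position"]))@att(p); K=np.array(p["intrinsics"])
    if fish:
        rr=np.hypot(c[...,0],c[...,1]); t=np.arctan2(rr,c[...,2]); s=t/np.maximum(rr,1e-9); return np.stack([K[0,2]+K[0,0]*c[...,0]*s,K[1,2]+K[1,1]*c[...,1]*s],-1)
    return np.stack([K[0,2]+K[0,0]*c[...,0]/c[...,2],K[1,2]+K[1,1]*c[...,1]/c[...,2]],-1)
E
python3 - <<'E'
from h import *
for n in ["scene","side","wrist"]:
    im,d,p=grab(n,n+"0.png"); print(n,p)
    for q in ["coupon_mid","m1_c","handle","tester","band","nest","catch_in","sample_in","tote_in"]:
        try: print(q,[(np.round(r["xyz"],3).tolist(),round(r["score"],2)) for r in finder.find_in(n,q)])
        except Exception as e: print(q,e)
print(arm.get_state(), arm.tcp_to_tips)
a=cv2.imread('pics/scene0.png');b=cv2.imread('pics/side0.png')
cv2.imwrite('pics/s0.png',cv2.resize(a,(800,600)));cv2.imwrite('pics/d0.png',cv2.resize(b,(800,600)))
E
```

```text
pics
scene {'intrinsics': array([[393.57740595,   0.        , 250.15534215],
       [  0.        , 393.57740595, 191.4794021 ],
       [  0.        ,   0.        ,   1.        ]]), 'position': array([ 0.92201655, -0.44773558,  0.98933523]), 'attitude': array([-2.55607206, -0.01419849,  0.61025047])}
coupon_mid [([0.454, -0.059, 0.006], 0.7), ([0.64, -0.033, 0.016], 0.45)]
m1_c [([0.765, 0.097, 0.019], 0.62)]
handle [([0.63, -0.159, 0.051], 0.91)]
tester [([0.636, -0.031, 0.017], 0.86)]
band [([0.63, -0.11, 0.048], 0.71)]
nest [([0.638, -0.035, 0.013], 0.83)]
catch_in [([0.485, 0.708, 0.119], 0.61)]
sample_in [([0.459, -0.061, 0.003], 0.57)]
tote_in [([0.479, -0.364, 0.006], 0.72)]
side {'intrinsics': array([[474.94923536,   0.        , 251.72886965],
       [  0.        , 474.94923536, 185.29758886],
       [  0.        ,   0.        ,   1.        ]]), 'position': array([-0.04494732,  0.92494422,  0.77243462]), 'attitude': array([-2.1565597 , -0.00305943, -2.50361134])}
coupon_mid [([0.492, 0.285, 0.016], 0.75), ([0.411, 0.343, 0.026], 0.6), ([0.475, 0.578, 0.078], 0.48), ([0.617, -0
[... 1145 characters left out ...]
), ([0.767, 0.022, 0.031], 0.55)]
tote_in []
{'t': 1.5, 'q': array([ 2.88126675e-01,  3.58614199e-01,  1.18964704e-02, -2.62322823e-05,
       -1.22410797e+00, -2.88110091e-01]), 'qd': array([-0.00029047,  0.00041367,  0.00173045, -0.00066527, -0.00113632,
        0.00057055]), 'joint_efforts': array([ 2.46587471e-03, -5.82375169e+01,  2.93312109e+01,  7.00246945e+00,
        1.26380075e-02, -2.55280537e-05]), 'eef_pos': array([6.74975582e-01, 3.87377940e-06, 4.04645784e-01]), 'ee_rot': array([ 3.14155748e+00,  1.53085307e-05, -1.57078866e+00]), 'force': array([ 0.15221215, -0.33049026, -0.31310672]), 'moment': array([0.02971645, 0.03020187, 0.00634538]), 'width': 0.08773431167666304} 0.1781
```

View pics/s0.png

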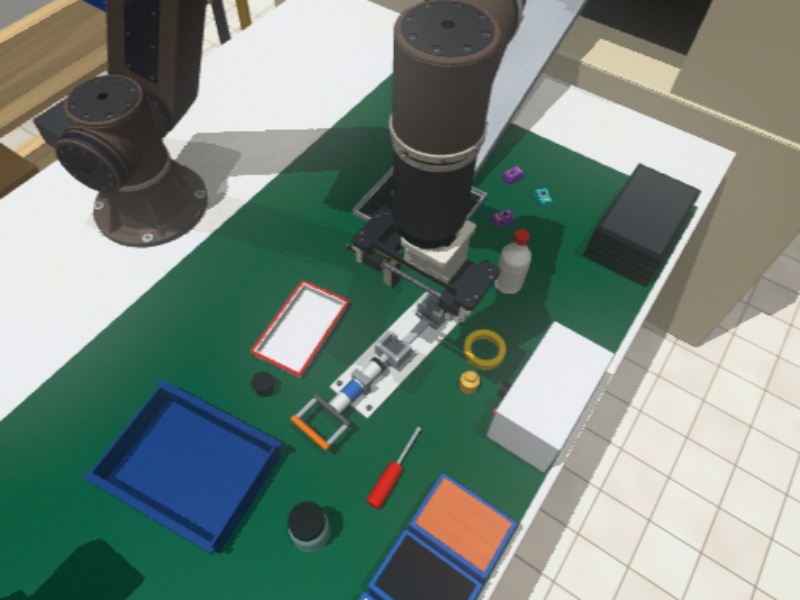

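View pics/d0.png

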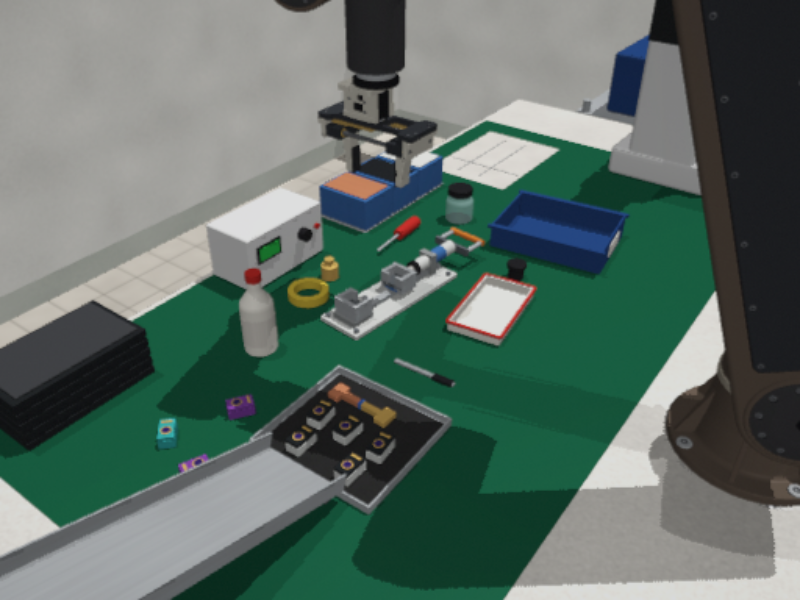

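Scene view: the tester runs diagonally with its handle at (325,425), the sample tray at (300,325) and the tote at (185,465). Side view: the catch tray at (345,435) holds 5 grey modules and the coupon at (360,405). The purple and turquoise look-alikes lie outside it at (240,405), (165,432) and (195,465).

Run:
```python
import cv2
cv2.imwrite('pics/w0.png',cv2.resize(cv2.imread('pics/wrist0.png'),(800,600),interpolation=cv2.INTER_CUBIC))
```

```text
(no output)
```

View pics/w0.png

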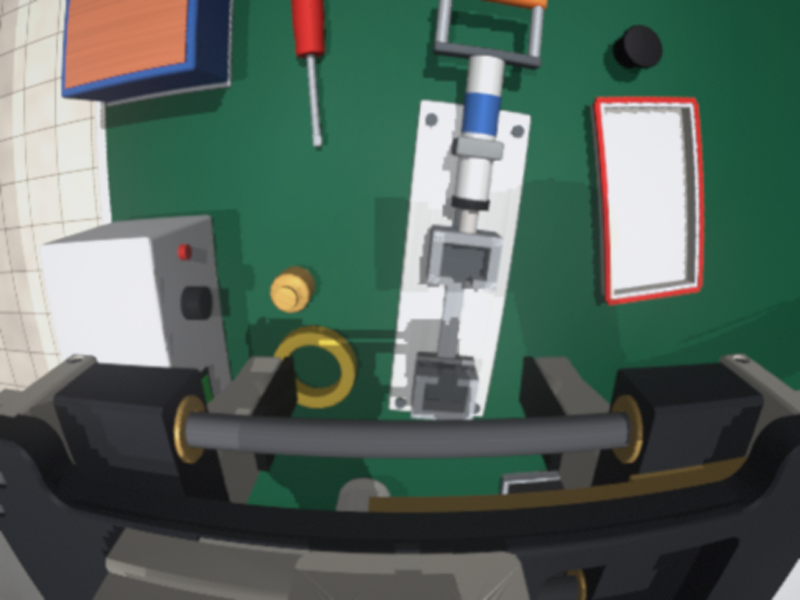

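The wrist view shows the base plate corners at (421,100), (530,117), (390,408) and (484,416), and the red-rimmed tray corners at (595,98), (697,98), (703,289) and (608,303). The handle bar is at the top edge, about (510,2).

```bash
cat >> h.py <<'E'
P0={'intrinsics':[[297.31863964,0,260.92793191],[0,297.31863964,191.56581937],[0,0,1]],'position':[0.67473033,-0.08407126,0.38628314],'attitude':[2.83260280,-6.23e-4,3.14050578]}
E
python3 - <<'E'
from h import *
s=0.64
a=np.array([(421,100),(530,117),(390,408),(484,416)])*s
c=onz(P0,a[:,0],a[:,1],0.010,True); print(c.round(4))
print(np.linalg.norm(c[0]-c[2]),np.linalg.norm(c[0]-c[1]),np.linalg.norm(c[1]-c[3]))
u=(c[0]+c[1]-c[2]-c[3])[:2]; u/=np.linalg.norm(u); print("pull dir",u,np.degrees(np.arctan2(u[1],u[0])),"plate centre",c.mean(0))
b=np.array([(595,98),(697,98),(703,289),(608,303)])*s
c=onz(P0,b[:,0],b[:,1],0.020,True); print("sample",c.round(4),c.mean(0).round(4)); e=(c[0]+c[1]-c[2]-c[3])[:2]; print(np.degrees(np.arctan2(e[1],e[0])))
# handle crossbar colour in scene
for n in ["scene","side"]:
    im,d,p=grab(n); v,uu=np.where((d>0)); 
    W=world(p,uu,v,d[v,uu]); C=im[v,uu].astype(int)
    m=(C[:,0]>180)&(C[:,1]>60)&(C[:,1]<150)&(C[:,2]<60)&(np.abs(W[:,0]-.62)<.1)&(np.abs(W[:,1]+.16)<.08)
    Q=W[m]; print(n,m.sum(),Q.mean(0).round(4),np.percentile(Q,[5,95],axis=0).round(3).tolist()); 
    q=Q[:,:2]-Q[:,:2].mean(0); w=np.linalg.svd(q,full_matrices=False)[2][0]; print("bar dir",np.degrees(np.arctan2(w[1],w[0])),"ends",Q[np.argmin(q@w)].round(3),Q[np.argmax(q@w)].round(3))
    # tote: blue
    m=(C[:,2]>80)&(C[:,0]<50)&(C[:,1]<90)&(W[:,1]<-.2)&(W[:,0]<.66)&(W[:,2]>-.01)&(W[:,2]<.07)
    Q=W[m]; h=Q[Q[:,2]>.045]; r=cv2.minAreaRect(h[:,:2].astype(np.float32)); print("tote",m.sum(),len(h),r)
E
```

```text
[[ 0.6639 -0.1295  0.01  ]
 [ 0.5754 -0.1189  0.01  ]
 [ 0.6913  0.143   0.01  ]
 [ 0.6018  0.1532  0.01  ]]
0.2738937679313565 0.08917747727980854 0.2733637749895407
pull dir [-0.09842311 -0.99514466] -95.64837365210404 plate centre [0.63311721 0.01196319 0.01      ]
sample [[ 0.5222 -0.1387  0.02  ]
 [ 0.4192 -0.1532  0.02  ]
 [ 0.3931  0.0229  0.02  ]
 [ 0.4972  0.0365  0.02  ]] [ 0.4579 -0.0581  0.02  ]
-81.70982356176674
scene 104 [ 0.611  -0.2101  0.0415] [[0.577, -0.217, 0.038], [0.647, -0.205, 0.045]]
bar dir -20.571871056921115 ends [ 0.52  -0.124  0.018] [ 0.651 -0.219  0.041]
tote 6392 1250 ((0.4853947162628174, -0.360892653465271), (0.2392108291387558, 0.18716587126255035), 7.5985331535339355)
side 26 [ 0.6101 -0.2058  0.0419] [[0.585, -0.215, 0.039], [0.642, -0.2, 0.046]]
bar dir 145.9381395898908 ends [ 0.646 -0.215  0.042] [ 0.522 -0.116  0.02 ]
tote 1114 381 ((0.4834575355052948, -0.36165693402290344), (0.239157572388649, 0.1957015097141266), 7.928136348724365)
```

>>> play_rows:
  targets:
    - [[0.045, 0.013, 0.02, -10], [0.09, 0.026, 0.05, -20], [0.135, 0.04, 0.08, -30], [0.18, 0.054, 0.1, -40], [0.21, 0.064, 0.12, -50]]
  grip: 155
  newtons: 20

```text
t: 2.22
eef_pos: [0.6102, -0.2118, 0.284]
ee_rot: [3.141, -0.0, -0.693]
force: [0.8, 0.6, 0.4]
width: 0.0432
```

>>> play_rows:
  targets:
    - [[0, 0, 0, -10], [0, 0, 0, -20], [0, 0, 0, -30], [0, 0, 0, -34.4], [0, 0, 0, -34.4]]

```text
t: 2.85
eef_pos: [0.611, -0.21, 0.2847]
ee_rot: [3.142, -0.0, -0.098]
force: [0.0, -0.2, 1.0]
width: 0.0344
```

Run:
```python
from h import *
s=arm.get_state(); print(s['t'],s['eef_pos'],s['ee_rot'],s['width'])
im,d,p=grab("wrist","w1.png"); print(p)
g=R.from_euler('xyz',s['ee_rot']).as_matrix(); print(g.round(3))
# bar middle projected, predicted
b=np.array([0.611,-0.210,0.043]); print(pix(p,b,True))
# orange mask
C=im.astype(int); m=(C[:,:,0]>150)&(C[:,:,1]>50)&(C[:,:,1]<150)&(C[:,:,2]<70)
v,u=np.where(m); W=onz(p,u,v,0.042,True); k=(np.abs(W[:,0]-.611)<.07)&(np.abs(W[:,1]+.21)<.05); Q=W[k]; 
r=cv2.minAreaRect(Q[:,:2].astype(np.float32)); print(k.sum(),Q.mean(0),r)
```

```text
2.85 [ 0.61099395 -0.21004619  0.28467671] [ 3.14155035e+00 -1.90234223e-06 -9.83716890e-02] 0.0343510615914638
{'intrinsics': array([[297.31863964,   0.        , 260.92793191],
       [  0.        , 297.31863964, 191.56581937],
       [  0.        ,   0.        ,   1.        ]]), 'position': array([ 0.69302891, -0.21955923,  0.26631386]), 'attitude': array([ 2.83246252e+00,  3.63310133e-04, -1.67026340e+00])}
[[ 0.995 -0.098 -0.   ]
 [-0.098 -0.995 -0.   ]
 [ 0.     0.    -1.   ]]
[259.32260559 204.95653843]
713 [ 0.61653569 -0.2129462   0.042     ] ((0.6171633005142212, -0.21340082585811615), (0.010860616341233253, 0.06933125108480453), 83.99161529541016)
```

>>> play_rows:
  targets:
    - [[0, 0.002, 0.03, 0], [0, 0.002, 0.06, 0], [0, 0.002, 0.0875, 0], [0, 0.002, 0.0875, 0]]

```text
t: 3.4
eef_pos: [0.6099, -0.2119, 0.1951]
ee_rot: [3.142, 0.004, -0.099]
force: [-0.2, 0.5, -0.4]
width: 0.0341
```

>>> play_rows:
  targets:
    - [[0, 0, 0, 0], [0, 0, 0, 0], [0, 0, 0, 0]]
  grip: 255
  newtons: 20

```text
t: 3.78
eef_pos: [0.6111, -0.212, 0.1984]
ee_rot: [-3.142, -0.002, -0.098]
force: [-0.1, 0.0, 1.9]
width: 0.011
```

>>> play_rows:
  targets:
    - [[0, -0.003, 0, 0], [0, -0.006, 0, 0], [0, -0.009, 0, 0], [0, -0.012, 0, 0], [0, -0.012, 0, 0]]

```text
t: 4.4
eef_pos: [0.6125, -0.1997, 0.198]
ee_rot: [3.141, -0.002, -0.097]
force: [-0.9, 0.5, 6.1]
width: 0.0112
```

>>> play_rows:
  targets:
    - [[0, -0.002, 0, 0], [0, -0.004, 0, 0], [0, -0.006, 0, 0], [0, -0.008, 0, 0], [0, -0.008, 0, 0]]

```text
t: 5.03
eef_pos: [0.6133, -0.1918, 0.1981]
ee_rot: [3.142, -0.002, -0.097]
force: [-0.1, 1.0, 5.8]
width: 0.011
```

Run:
```python
from h import *
s=arm.get_state(); print(s['t'],s['eef_pos'],s['force'],s['width'])
im,d,p=grab("scene")
# gray jaws: top surface heights 0.045..0.056 within tester axis
v,u=np.where(d>0); W=world(p,u,v,d[v,u]); ax=np.array([-.0984,-.9951]); o=np.array([.6331,.0120])
t=(W[:,:2]-o)@ax; l=(W[:,:2]-o)@np.array([.9951,-.0984])
k=(np.abs(l)<.03)&(W[:,2]>.043)&(W[:,2]<.056)&(np.abs(t)<.15)
print(np.histogram(t[k],bins=np.arange(-.15,.151,.005)))
cv2.imwrite('pics/c1.png',cv2.resize(im[130:290,190:350,::-1],(640,640)[:2],interpolation=cv2.INTER_CUBIC)[:600])
```

```text
5.025 [ 0.61333015 -0.1917511   0.19805202] [-0.06224638  0.9943682   5.76333021] 0.011046473411396205
(array([ 0,  0,  0,  0,  0,  5, 25, 29, 13, 12,  8,  9, 18, 29,  3,  0,  0,
        0,  0,  0,  0,  0,  0,  0,  0, 16, 20, 15, 12, 12, 13, 16, 30, 35,
        4,  4,  1, 14, 19, 13, 12, 14, 13, 15, 15,  6,  0,  0,  0,  0,  0,
        0,  2,  3,  4,  5,  4,  5,  3,  0]), array([-1.50000000e-01, -1.45000000e-01, -1.40000000e-01, -1.35000000e-01,
       -1.30000000e-01, -1.25000000e-01, -1.20000000e-01, -1.15000000e-01,
       -1.10000000e-01, -1.05000000e-01, -1.00000000e-01, -9.50000000e-02,
       -9.00000000e-02, -8.50000000e-02, -8.00000000e-02, -7.50000000e-02,
       -7.00000000e-02, -6.50000000e-02, -6.00000000e-02, -5.50000000e-02,
       -5.00000000e-02, -4.50000000e-02, -4.00000000e-02, -3.50000000e-02,
       -3.00000000e-02, -2.50000000e-02, -2.00000000e-02, -1.50000000e-02,
       -1.00000000e-02, -5.00000000e-03,  1.38777878e-16,  5.00000000e-03,
        1.00000000e-02,  1.50000000e-02,  2.00000000e-02,  2.50000000e-02,
        3.00000000e-02,  3.50000000e-02,  4.00000000e-02,  4.50000000e-02,
        5.00000000e-02,  5.50000000e-02,  6.00000000e-02,  6.50000000e-02,
        7.00000000e-02,  7.50000000e-02,  8.00000000e-02,  8.50000000e-02,
        9.00000000e-02,  9.50000000e-02,  1.00000000e-01,  1.05000000e-01,
        1.10000000e-01,  1.15000000e-01,  1.20000000e-01,  1.25000000e-01,
        1.30000000e-01,  1.35000000e-01,  1.40000000e-01,  1.45000000e-01,
        1.50000000e-01]))
```

View pics/c1.png

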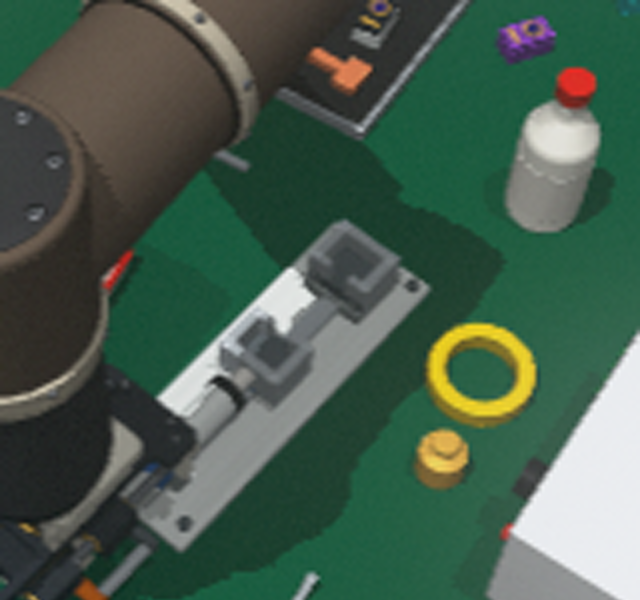

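The crop shows the fixed jaw at (350,260) and the moving jaw at (265,360), with a gap of about 53 mm, so the jaw is nearly home. I'll push on gently until it contacts the stop.

>>> play_rows:
  targets:
    - [[0, -0.001, 0, 0], [0, -0.002, 0, 0], [0, -0.003, 0, 0], [0, -0.003, 0, 0]]

```text
t: 5.58
eef_pos: [0.6136, -0.1889, 0.1981]
ee_rot: [3.141, -0.002, -0.097]
force: [0.2, 0.7, 5.2]
width: 0.0111
```

>>> play_rows:
  targets:
    - [[0, -0.001, 0, 0], [0, -0.002, 0, 0], [0, -0.003, 0, 0], [0, -0.003, 0, 0]]

```text
t: 6.08
eef_pos: [0.6139, -0.186, 0.1981]
ee_rot: [3.141, -0.002, -0.097]
force: [0.2, -0.5, 5.7]
width: 0.0111
```

>>> play_rows:
  targets:
    - [[0, -0.001, 0, 0], [0, -0.002, 0, 0], [0, -0.003, 0, 0], [0, -0.003, 0, 0]]

```text
t: 6.58
eef_pos: [0.614, -0.1852, 0.1982]
ee_rot: [3.139, -0.001, -0.097]
force: [-0.1, -14.4, 4.0]
width: 0.0113
```

>>> play_rows:
  targets:
    - [[0, -0.001, 0, 0], [0, -0.002, 0, 0], [0, -0.002, 0, 0], [0, -0.002, 0, 0]]

```text
t: 7.08
eef_pos: [0.614, -0.1846, 0.1984]
ee_rot: [3.137, -0.001, -0.098]
force: [0.4, -23.9, 2.6]
width: 0.0114
```

>>> play_rows:
  targets:
    - [[0, 0.0035, 0, 0], [0, 0.0035, 0, 0], [0, 0.0035, 0, 0]]
  grip: 155

```text
t: 7.45
eef_pos: [0.6134, -0.1841, 0.1968]
ee_rot: [-3.141, 0.001, -0.097]
force: [0.5, 0.4, 0.1]
width: 0.0329
```

>>> play_rows:
  targets:
    - [[0, 0, -0.03, 0], [0, 0, -0.08, 0], [-0.02, -0.04, -0.12, 0], [-0.05, -0.1, -0.15, 0], [-0.08, -0.15, -0.18, 0]]
  grip: 0

```text
t: 8.07
eef_pos: [0.5529, -0.0371, 0.3715]
ee_rot: [-3.141, 0.0, -0.098]
force: [0.8, 1.1, 0.5]
width: 0.0786
```

>>> play_rows:
  targets:
    - [[-0.03, -0.05, -0.01, 0], [-0.06, -0.1, -0.02, 0], [-0.09, -0.15, -0.03, 0], [-0.12, -0.2, -0.04, 0], [-0.15, -0.25, -0.045, 0]]

```text
t: 8.7
eef_pos: [0.4274, 0.2264, 0.4167]
ee_rot: [-3.14, -0.001, -0.097]
force: [1.4, 0.6, -1.3]
width: 0.0877
```

>>> play_rows:
  targets:
    - [[-0.015, -0.045, 0, 0], [-0.033, -0.092, 0, 0], [-0.033, -0.092, 0, 0], [-0.033, -0.092, 0, 0]]

```text
t: 9.2
eef_pos: [0.4044, 0.3196, 0.4155]
ee_rot: [3.141, 0.001, -0.096]
force: [-0.0, -0.2, -0.3]
width: 0.0879
```

Run:
```python
from h import *
s=arm.get_state(); print(s['t'],s['eef_pos'],s['force'],s['ee_rot'])
im,d,p=grab("wrist","w2.png"); print(p)
for q in ["coupon_mid","m1_c"]:
    print(q,[(np.round(r["xyz"],3).tolist(),round(r["score"],2)) for r in finder.find_in("wrist",q)])
cv2.imwrite('pics/w2b.png',cv2.resize(im[:,:,::-1],(800,600),interpolation=cv2.INTER_CUBIC))
np.savez('w2.npz',d=d,im=im,att=p["attitude"],pos=p["position"])
```

```text
9.2 [0.404435   0.31958077 0.4155272 ] [-0.03683353 -0.19682394 -0.32570266] [ 3.14097743e+00  5.37670602e-04 -9.62949675e-02]
{'intrinsics': array([[297.31863964,   0.        , 260.92793191],
       [  0.        , 297.31863964, 191.56581937],
       [  0.        ,   0.        ,   1.        ]]), 'position': array([0.48645586, 0.31020094, 0.39709351]), 'attitude': array([ 2.83183561e+00, -2.24546524e-04, -1.66823431e+00])}
coupon_mid [([0.493, 0.283, 0.012], 0.74)]
m1_c [([0.418, 0.336, 0.026], 0.75)]
```

View pics/w2b.png

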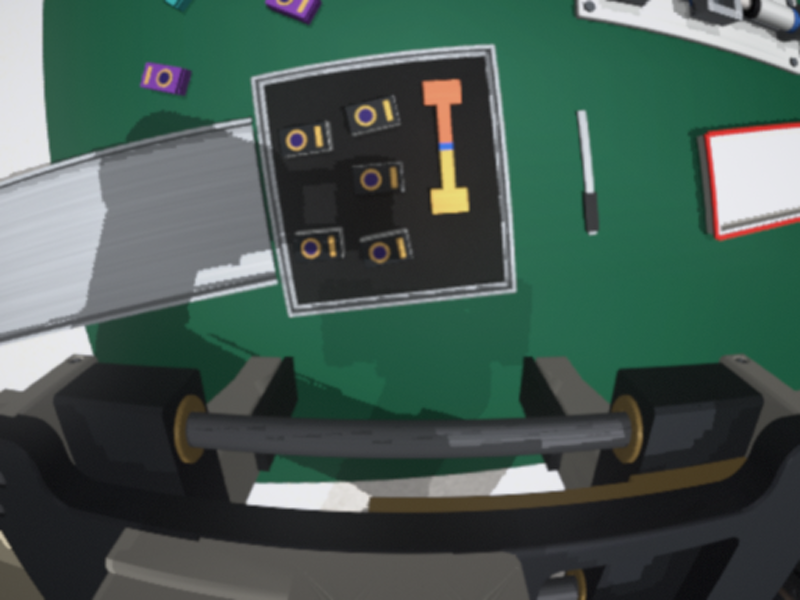

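The wrist view shows the coupon from (442,82) to (450,212), with its bond line at (446,147), and five grey modules at (305,138), (373,115), (379,178), (319,246) and (388,249). The purple and turquoise ones are outside the tray. I'll get exact poses from the depth.

```bash
cat >> h.py <<'E'
def blobs(im,d,p,zlo,zhi,box,fish=True,minn=40):
    """connected depth blobs between heights: centre, size, angle of long side"""
    v,u=np.indices(d.shape); W=world(p,u,v,d,fish)
    m=(d>0)&(W[...,2]>zlo)&(W[...,2]<zhi)&(W[...,0]>box[0])&(W[...,0]<box[1])&(W[...,1]>box[2])&(W[...,1]<box[3])
    n,l=cv2.connectedComponents(m.astype(np.uint8),connectivity=4); out=[]
    for i in range(1,n):
        k=l==i
        if k.sum()<minn: continue
        (c,(w,h),a)=cv2.minAreaRect(W[k][:,:2].astype(np.float32)); a=a if w>h else a+90
        out.append((np.round(c,4).tolist(),round(max(w,h),4),round(min(w,h),4),round((a+90)%180-90,1),round(float(np.median(W[k][:,2])),4),int(k.sum()),np.argwhere(k).mean(0)[::-1].round().tolist()))
    return out
E
python3 - <<'E'
from h import *
f=np.load('w2.npz'); im,d=f['im'],f['d']; p=dict(P0,position=f['pos'],attitude=f['att'])
for b in blobs(im,d,p,.019,.04,(.36,.62,.22,.43)): print("mod",b)
C=im.astype(int); m=(C[:,:,0]>130)&(C[:,:,2]<110)&(C[:,:,0]-C[:,:,2]>80)
v,u=np.where(m); k=(u>255)&(u<310)&(v>40)&(v<150); W=onz(p,u[k],v[k],.014,True)
r=cv2.minAreaRect(W[:,:2].astype(np.float32)); print("coupon",k.sum(),r, W.mean(0))
dd=world(p,u[k],v[k],d[v[k],u[k]],True); print("z",np.percentile(dd[:,2],[5,50,95]))
m=(C[:,:,2]>130)&(C[:,:,0]<110); v,u=np.where(m); k=(u>270)&(u<300)&(v>80)&(v<105); print("bond",k.sum(),onz(p,u[k],v[k],.014,True).mean(0))
# copper/brass end
for q in [(442,92),(450,202),(446,147)]: print(onz(p,q[0]*.64,q[1]*.64,.014,True).round(4))
print("tray corners", [onz(p,a*.64,b*.64,.014,True).round(3).tolist() for a,b in [(253,78),(494,46),(515,291),(291,315)]])
E
```

```text
mod ([0.6164, 0.3851], 0.015, 0.007, 89.5, 0.0227, 48, [192.0, 8.0])
mod ([0.5225, 0.3348], 0.0394, 0.0242, -82.8, 0.0272, 603, [238.0, 73.0])
mod ([0.5105, 0.3918], 0.04, 0.0245, -89.6, 0.0272, 586, [194.0, 89.0])
mod ([0.4706, 0.3362], 0.0405, 0.0238, 88.5, 0.0273, 587, [241.0, 114.0])
mod ([0.4215, 0.3918], 0.04, 0.0243, -90.0, 0.0273, 572, [203.0, 157.0])
mod ([0.4126, 0.3358], 0.0384, 0.0239, -83.2, 0.0272, 572, [246.0, 159.0])
coupon 669 ((0.49168604612350464, 0.27875038981437683), (0.030045118182897568, 0.10988818109035492), 88.76005554199219) [0.51425943 0.27860496 0.014     ]
z [0.01368716 0.01542714 0.01683608]
bond 30 [0.49197454 0.27903185 0.014     ]
[0.5364 0.2774 0.014 ]
[0.4449 0.2791 0.014 ]
[0.4906 0.2785 0.014 ]
tray corners [[0.57, 0.432, 0.014], [0.574, 0.231, 0.014], [0.363, 0.228, 0.014], [0.36, 0.427, 0.014]]
```

>>> play_rows:
  targets:
    - [[0.045, 0.016, 0.04, -2], [0.0909, 0.0322, 0.09, -4.4], [0.0909, 0.0322, 0.14, -4.4], [0.0909, 0.0322, 0.16, -4.4], [0.0909, 0.0322, 0.16, -4.4]]
  grip: 180

```text
t: 9.98
eef_pos: [0.4923, 0.277, 0.2543]
ee_rot: [3.139, 0.002, -0.023]
force: [-0.3, 0.0, 0.6]
width: 0.0433
```

>>> play_rows:
  targets:
    - [[0, 0, 0, 0], [0, 0, 0, 0]]

```text
t: 10.22
eef_pos: [0.4926, 0.2787, 0.2575]
ee_rot: [-3.14, -0.002, -0.021]
force: [-0.7, 1.1, 0.2]
width: 0.0274
```

Run:
```python
from h import *
s=arm.get_state(); print(s['t'],s['eef_pos'],s['ee_rot'],s['width'],s['q'])
im,d,p=grab("wrist")
C=im.astype(int); m=(C[:,:,0]>130)&(C[:,:,2]<110)&(C[:,:,0]-C[:,:,2]>80)
v,u=np.where(m); W=onz(p,u,v,.014,True); k=(np.abs(W[:,0]-.4918)<.065)&(np.abs(W[:,1]-.2788)<.025); W=W[k]
print("coupon",k.sum(),cv2.minAreaRect(W[:,:2].astype(np.float32)))
m=(C[:,:,2]>130)&(C[:,:,0]<110); v,u=np.where(m); W=onz(p,u,v,.014,True);k=(np.abs(W[:,0]-.4918)<.02)&(np.abs(W[:,1]-.2788)<.02); print("bond",k.sum(),W[k].mean(0))
```

```text
10.225 [0.49260348 0.27868651 0.25749362] [-3.13950198e+00 -1.95809780e-03 -2.07659077e-02] 0.027409529972223613 [ 8.60649448e-01  3.20190500e-01 -4.19298829e-01  2.45830368e-04
 -8.28448297e-01  6.89217091e-01]
coupon 1609 ((0.49151164293289185, 0.27895963191986084), (0.029917601495981216, 0.1097489669919014), 88.87178039550781)
bond 71 [0.49112701 0.27872469 0.014     ]
```

>>> play_rows:
  targets:
    - [[-0.001, 0, 0.03, 0], [-0.001, 0, 0.055, 0], [-0.001, 0, 0.066, 0], [-0.001, 0, 0.0715, 0], [-0.001, 0, 0.0715, 0]]

```text
t: 10.9
eef_pos: [0.4915, 0.2787, 0.1848]
ee_rot: [-3.141, -0.0, -0.021]
force: [0.3, -0.0, 0.5]
width: 0.0257
```

>>> play_rows:
  targets:
    - [[0, 0, 0, 0], [0, 0, 0, 0], [0, 0, 0, 0], [0, 0, 0, 0]]
  grip: 255
  newtons: 30

```text
t: 11.4
eef_pos: [0.4914, 0.2786, 0.1849]
ee_rot: [-3.141, -0.001, -0.021]
force: [-1.7, -0.3, 6.0]
width: 0.0098
```

>>> play_rows:
  targets:
    - [[0, 0, -0.015, 0], [0, 0, -0.05, 0], [0, 0, -0.1, 0], [0, 0, -0.14, 0], [0, 0, -0.14, 0]]

```text
t: 12.02
eef_pos: [0.4919, 0.2789, 0.3288]
ee_rot: [-3.136, -0.005, -0.02]
force: [-0.0, -0.0, -1.7]
width: 0.0095
```

Run:
```python
from h import *
ax=np.array([-.0984,-.9951]); lx=np.array([.9951,-.0984]); o=np.array([.6331,.0120])
for n in ["scene","side"]:
    im,d,p=grab(n); v,u=np.where(d>0); W=world(p,u,v,d[v,u])
    t=(W[:,:2]-o)@ax; l=(W[:,:2]-o)@lx
    k=(np.abs(l)<.035)&(W[:,2]>.0465)&(W[:,2]<.056)&(t>-.14)&(t<.03)
    print(n,k.sum(),"z",np.median(W[k,2])); T=t[k]; L=l[k]
    for a,b in [(-.14,-.06),(-.045,.03)]:
        q=(T>a)&(T<b); print(np.sort(T[q])[[0,3,-4,-1]].round(4), np.sort(L[q])[[0,3,-4,-1]].round(4))
    cv2.imwrite(f'pics/j_{n}.png',im[:,:,::-1])
a=cv2.imread('pics/j_scene.png')[150:270,200:320];b=cv2.imread('pics/j_side.png')[140:220,200:300]
cv2.imwrite('pics/j.png',np.hstack([cv2.resize(a,(400,400),interpolation=2),cv2.resize(b,(400,400),interpolation=2)]))
```

```text
scene 265 z 0.049875392660509554
[-0.122  -0.1197 -0.0805 -0.0795] [-0.0238 -0.0232  0.0289  0.0296]
[-0.0294 -0.0283  0.0122  0.0299] [-0.0234 -0.0228  0.029   0.0295]
side 23 z 0.05023756073011576Traceback (most recent call last):
  File "<stdin>", line 9, in <module>
IndexError: index 0 is out of bounds for axis 0 with size 0
```

>>> play_rows:
  targets:
    - [[0.015, 0.025, 0, 10], [0.035, 0.055, 0, 20], [0.055, 0.085, 0, 30], [0.075, 0.115, 0, 40], [0.0896, 0.1342, 0, 50]]

```text
t: 12.75
eef_pos: [0.5782, 0.1408, 0.3227]
ee_rot: [3.139, 0.001, -0.9]
force: [0.7, 0.2, -0.8]
width: 0.0101
```

>>> play_rows:
  targets:
    - [[0, 0, 0, 10], [0, 0, 0, 20], [0, 0, 0, 30], [0, 0, 0, 40], [0, 0, 0, 44.4]]

```text
t: 13.38
eef_pos: [0.5776, 0.1421, 0.3227]
ee_rot: [3.139, -0.002, -1.673]
force: [0.6, 0.0, 0.2]
width: 0.0094
```

>>> play_rows:
  targets:
    - [[0, 0, 0, 0], [0, 0, 0, 0]]

```text
t: 13.62
eef_pos: [0.5779, 0.1423, 0.3236]
ee_rot: [3.14, -0.001, -1.667]
force: [0.3, 0.6, -0.7]
width: 0.0093
```

Run:
```python
from h import *
s=arm.get_state(); print(s['t'],s['eef_pos'],s['ee_rot'],np.degrees(s['ee_rot'][2]),s['width'],s['force'])
im,d,p=grab("wrist"); np.savez('w3.npz',d=d,im=im,att=p["attitude"],pos=p["position"])
ax=np.array([-.0984,-.9951]); lx=np.array([.9951,-.0984]); o=np.array([.6331,.0120])
v,u=np.where(d>0); W=world(p,u,v,d[v,u],True); t=(W[:,:2]-o)@ax; l=(W[:,:2]-o)@lx
k=(np.abs(l)<.035)&(W[:,2]>.0465)&(W[:,2]<.056)&(t>-.14)&(t<.03); T=t[k]; L=l[k]; print(k.sum(),np.median(W[k,2]))
for a,b in [(-.14,-.06),(-.045,.03)]:
    q=(T>a)&(T<b); print(q.sum(),np.sort(T[q])[[0,3,-4,-1]].round(4), np.sort(L[q])[[0,3,-4,-1]].round(4))
cv2.imwrite('pics/w3.png',cv2.resize(im[:,:,::-1],(800,600),interpolation=cv2.INTER_CUBIC))
```

```text
13.625 [0.57787283 0.14227015 0.32357853] [ 3.14034283e+00 -8.58948005e-04 -1.66675750e+00] -95.49817031704785 0.00931605330912622 [ 0.33535579  0.62456041 -0.65106875]
2874 0.05144035718923354
1402 [-0.1179 -0.1177 -0.0773 -0.0771] [-0.0246 -0.0244  0.0276  0.0281]
1472 [-0.0262 -0.026   0.0143  0.0251] [-0.0253 -0.0252  0.0271  0.0272]
```

View pics/w3.png

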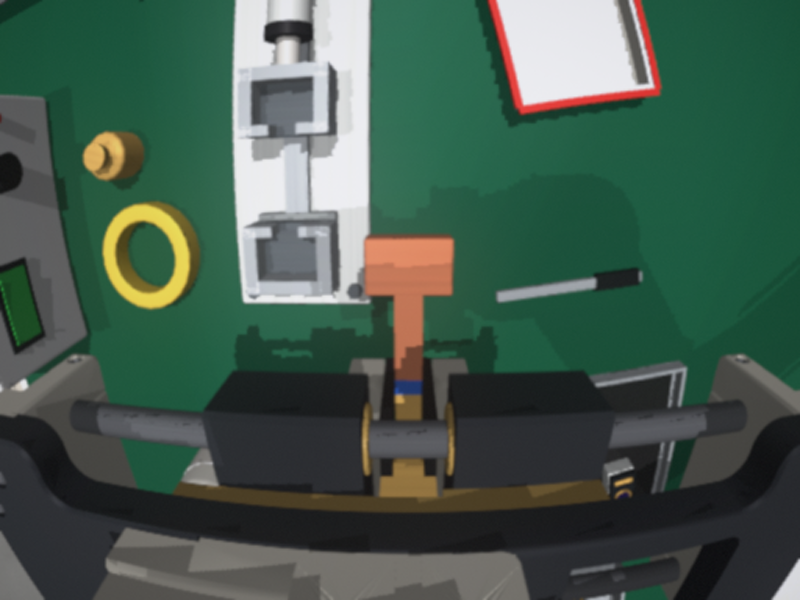

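>>> play_rows:
  targets:
    - [[0.025, -0.025, 0, 0], [0.05, -0.05, 0.02, 0], [0.0719, -0.0693, 0.05, 0], [0.0719, -0.0693, 0.0785, 0], [0.0719, -0.0693, 0.0785, 0]]

```text
t: 14.3
eef_pos: [0.6391, 0.0633, 0.2432]
ee_rot: [3.137, -0.002, -1.669]
force: [0.1, 0.1, 0.5]
width: 0.0096
```

>>> play_rows:
  targets:
    - [[0, 0, 0, 0], [0, 0, 0, 0], [0, 0, 0, 0]]

```text
t: 14.68
eef_pos: [0.6402, 0.0645, 0.2471]
ee_rot: [-3.14, 0.001, -1.668]
force: [0.0, 0.8, -1.2]
width: 0.0094
```

Run:
```python
from h import *
s=arm.get_state(); print(s['t'],s['eef_pos'],np.degrees(s['ee_rot']),s['width'],s['force'])
im,d,p=grab("wrist"); np.savez('w4.npz',d=d,im=im,att=p["attitude"],pos=p["position"])
T=R.from_euler('xyz',s['ee_rot']).as_matrix()
v,u=np.where(d>0); W=(world(p,u,v,d[v,u],True)-s['eef_pos'])@T   # tool frame
C=im[v,u].astype(int)
cop=(C[:,0]-C[:,2]>50)&(W[:,2]>.16)&(W[:,2]<.185)&(np.abs(W[:,1])<.03)&(W[:,0]>.02)
q=W[cop]; print("coupon",cop.sum(),np.sort(q[:,0])[[0,3,-4,-1]].round(4),np.sort(q[q[:,0]>.042][:,1])[[0,3,-4,-1]].round(4),"z",np.median(q[:,2]))
zj=s['eef_pos'][2]-.05
j=(np.abs(W[:,2]-zj)<.003)&(~cop)&(np.abs(W[:,1])<.04)&(W[:,0]>.0)&(W[:,0]<.1); q=W[j]; print("jaw",j.sum(),np.sort(q[:,0])[[0,5,-6,-1]].round(4),np.sort(q[:,1])[[0,5,-6,-1]].round(4),np.median(q[:,2]))
print(np.histogram(q[:,1],np.arange(-.035,.036,.0025)))
cv2.imwrite('pics/w4.png',cv2.resize(im[20:280,100:440,::-1],(785,600),interpolation=cv2.INTER_CUBIC))
```

```text
14.675 [0.6401658  0.06446601 0.24710031] [-1.79901930e+02  4.75878218e-02 -9.55617760e+01] 0.009372010424352041 [ 0.03501548  0.84498211 -1.20370274]
coupon 2641 [0.02   0.0201 0.0574 0.0575] [-0.0146 -0.0145  0.015   0.0151] z 0.16951502277994093
jaw 3484 [0.0267 0.027  0.0998 0.1   ] [-0.0252 -0.025   0.027   0.0272] 0.19557453746369913
(array([  0,   0,   0,   6, 253, 259, 263, 126,  71,  82, 146, 177, 155,
       133, 131, 157, 150, 154, 134,  85,  72, 202, 268, 258, 202,   0,
         0,   0]), array([-3.50000000e-02, -3.25000000e-02, -3.00000000e-02, -2.75000000e-02,
       -2.50000000e-02, -2.25000000e-02, -2.00000000e-02, -1.75000000e-02,
       -1.50000000e-02, -1.25000000e-02, -1.00000000e-02, -7.50000000e-03,
       -5.00000000e-03, -2.50000000e-03,  2.77555756e-17,  2.50000000e-03,
        5.00000000e-03,  7.50000000e-03,  1.00000000e-02,  1.25000000e-02,
        1.50000000e-02,  1.75000000e-02,  2.00000000e-02,  2.25000000e-02,
        2.50000000e-02,  2.75000000e-02,  3.00000000e-02,  3.25000000e-02,
        3.50000000e-02]))
```

View pics/w4.png

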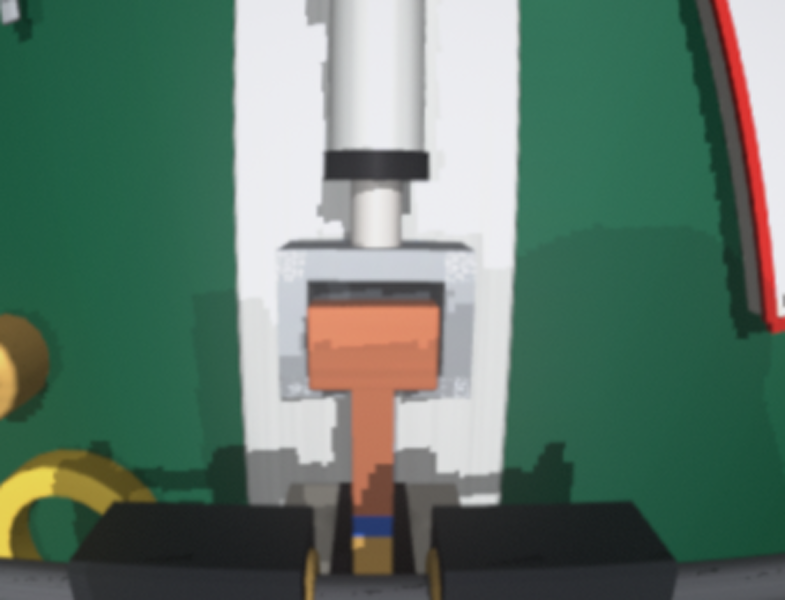

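>>> play_rows:
  targets:
    - [[-0.0015, 0.0008, 0, 0], [-0.0015, 0.0008, 0.008, 0], [-0.0015, 0.0008, 0.015, 0], [-0.0015, 0.0008, 0.021, 0], [-0.0015, 0.0008, 0.021, 0]]

```text
t: 15.35
eef_pos: [0.6391, 0.0655, 0.2239]
ee_rot: [3.14, -0.001, -1.669]
force: [-0.2, -0.2, -0.6]
width: 0.0093
```

>>> play_rows:
  targets:
    - [[0, 0, 0.004, 0], [0, 0, 0.008, 0], [0, 0, 0.011, 0], [0, 0, 0.011, 0], [0, 0, 0.011, 0]]

```text
t: 15.98
eef_pos: [0.6394, 0.0656, 0.2139]
ee_rot: [-3.141, 0.0, -1.668]
force: [0.3, 0.4, -0.3]
width: 0.0095
```

>>> play_rows:
  targets:
    - [[0, 0, 0.0015, 0], [0, 0, 0.0015, 0]]

```text
t: 16.23
eef_pos: [0.6395, 0.0657, 0.213]
ee_rot: [-3.141, 0.0, -1.668]
force: [-1.0, 0.1, 4.3]
width: 0.0094
```

>>> play_rows:
  targets:
    - [[0, 0, 0, 0], [0, 0, 0, 0], [0, 0, 0, 0], [0, 0, 0, 0]]
  grip: 180

```text
t: 16.73
eef_pos: [0.6394, 0.0656, 0.2122]
ee_rot: [3.141, -0.0, -1.669]
force: [-0.4, -0.1, 0.2]
width: 0.0256
```

>>> play_rows:
  targets:
    - [[0, 0, -0.02, 0], [0, 0, -0.06, 0], [0, 0, -0.1, 0], [0, 0, -0.13, 0], [0, 0, -0.13, 0]]

```text
t: 17.35
eef_pos: [0.64, 0.0658, 0.3454]
ee_rot: [-3.137, 0.002, -1.668]
force: [0.2, 0.9, -0.6]
width: 0.0256
```

Run:
```python
from h import *
s=arm.get_state(); print(s['t'],s['eef_pos'],np.degrees(s['ee_rot']),s['width'],s['force'])
im,d,p=grab("wrist")
v,u=np.where(d>0); W=world(p,u,v,d[v,u],True); C=im[v,u].astype(int)
k=(C[:,0]-C[:,2]>60)&(np.hypot(W[:,0]-.639,W[:,1]-.065)<.062)&(W[:,2]>.03)&(W[:,2]<.06); print(k.sum(),cv2.minAreaRect(W[k][:,:2].astype(np.float32)),np.percentile(W[k,2],[5,50,95]))
h=k&(W[:,1]<.035); print("copper z",np.median(W[h,2])); h=k&(W[:,1]>.095); print(h.sum(),"brass z",np.median(W[h,2]))
cv2.imwrite('pics/w5.png',cv2.resize(im[:,:,::-1],(800,600),interpolation=cv2.INTER_CUBIC))
```

```text
17.35 [0.64001703 0.06575565 0.34543038] [-1.79719891e+02  1.17922667e-01 -9.55825831e+01] 0.02563757621005416 [ 0.24274098  0.88739185 -0.57605275]
1663 ((0.6392972469329834, 0.06323261559009552), (0.10964082181453705, 0.028966614976525307), 83.99759674072266) [0.04237962 0.04353309 0.04461449]
copper z 0.043516235240146084
490 brass z 0.04357630902808918
```

View pics/w5.png

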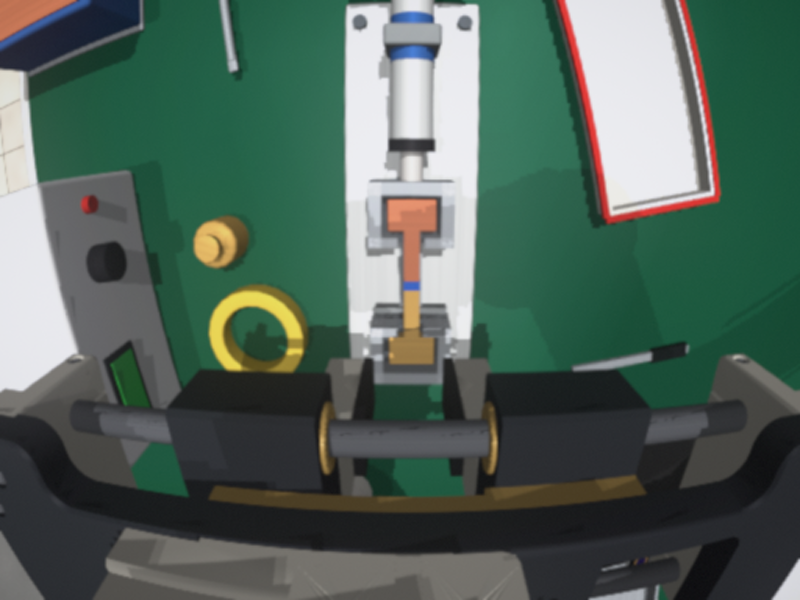

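The coupon sits flat in both jaws, copper head at (412,212) and brass head at (411,350), both ends at equal height. Next is the handle.

>>> play_rows:
  targets:
    - [[0.05, 0, 0.01, -10], [0.1, 0, 0.02, -20], [0.15, 0, 0.03, -30], [0.2, 0.001, 0.04, -40], [0.2526, 0.0014, 0.05, -50]]
  grip: 155

```text
t: 18.02
eef_pos: [0.6126, -0.187, 0.2906]
ee_rot: [3.14, 0.002, -0.79]
force: [1.2, 0.6, 0.4]
width: 0.0346
```

>>> play_rows:
  targets:
    - [[0, 0, 0, -10], [0, 0, 0, -20], [0, 0, 0, -30], [0, 0, 0, -40], [0, 0, 0, -40]]

```text
t: 18.65
eef_pos: [0.6129, -0.1856, 0.291]
ee_rot: [-3.142, 0.002, -0.099]
force: [-0.4, 0.3, 0.6]
width: 0.0345
```

>>> play_rows:
  targets:
    - [[0, 0, 0, 0], [0, 0, 0, 0], [0, 0, 0, 0]]

```text
t: 19.02
eef_pos: [0.6133, -0.1856, 0.2923]
ee_rot: [-3.142, 0.0, -0.099]
force: [-0.3, -1.4, -0.8]
width: 0.0343
```

>>> play_rows:
  targets:
    - [[0, 0, 0.03, 0], [0, 0, 0.06, 0], [0, 0, 0.085, 0], [0, 0, 0.0945, 0], [0, 0, 0.0945, 0]]

```text
t: 19.65
eef_pos: [0.6134, -0.1857, 0.1976]
ee_rot: [3.141, 0.001, -0.098]
force: [0.9, 0.4, 0.0]
width: 0.0344
```

>>> play_rows:
  targets:
    - [[0, 0, 0, 0], [0, 0, 0, 0], [0, 0, 0, 0]]
  grip: 255
  newtons: 25

```text
t: 20.02
eef_pos: [0.6135, -0.1858, 0.1986]
ee_rot: [3.141, -0.001, -0.098]
force: [-0.6, -2.8, 0.6]
width: 0.011
```

>>> play_rows:
  targets:
    - [[0, 0.006, 0, 0], [0, 0.012, 0, 0], [0, 0.018, 0, 0], [0, 0.024, 0, 0], [0, 0.03, 0, 0]]

```text
t: 20.65
eef_pos: [0.6106, -0.2156, 0.1982]
ee_rot: [-3.141, -0.001, -0.098]
force: [-0.7, 6.4, 6.5]
width: 0.0109
```

Run:
```python
from h import *
s=arm.get_state(); print(s['t'],s['eef_pos'],s['width'],s['force'])
im,d,p=grab("wrist"); np.savez('w6.npz',d=d,im=im,att=p["attitude"],pos=p["position"])
a=grab("scene")[0][150:290,180:320,::-1]
w=cv2.rotate(im[:,:,::-1],cv2.ROTATE_180)
cv2.imwrite('pics/g1.png',np.hstack([cv2.resize(a,(400,400),interpolation=2),cv2.resize(im[:,:,::-1],(400,400),interpolation=2)]))
```

```text
20.65 [ 0.6106119  -0.21557376  0.19824872] 0.010938208557398646 [-0.72327181  6.35017939  6.48453691]
```

View pics/g1.png

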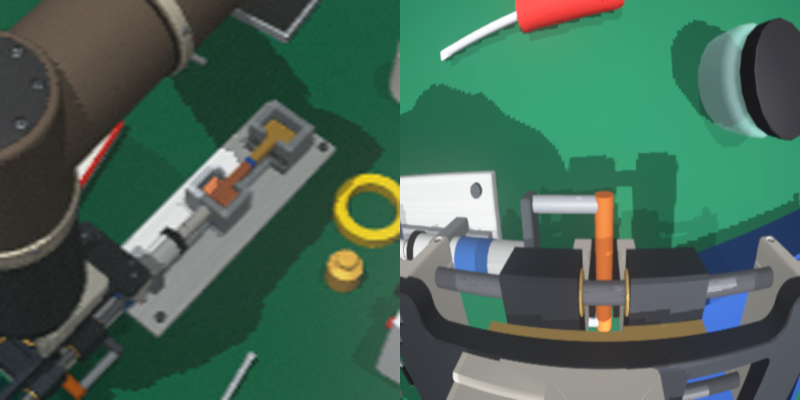

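>>> play_rows:
  targets:
    - [[0, 0.005, 0, 0], [0, 0.01, 0, 0], [0, 0.015, 0, 0], [0, 0.018, 0, 0], [0, 0.02, 0, 0]]

```text
t: 21.38
eef_pos: [0.6086, -0.2349, 0.1981]
ee_rot: [-3.141, -0.001, -0.098]
force: [-0.1, 8.3, 5.9]
width: 0.011
```

Run:
```python
from h import *
s=arm.get_state(); print(s['t'],s['eef_pos'],s['width'],s['force'])
im,d,p=grab("scene"); 
ax=np.array([-.0984,-.9951]); o=np.array([.6331,.0120])
lx=np.array([.9951,-.0984])
# profile along the rod top (z~.042) 
for l in (0.001,0.004):
  for t in np.arange(.005,.1,.004):
    P=np.r_[o+ax*t+lx*l,.042]; u,v=pix(p,P).round().astype(int); print(round(t,3),im[v,u].tolist(),end=' ')
  print()
a=im[170:250,200:280,::-1]
cv2.imwrite('pics/g2.png',cv2.resize(a,(600,600),interpolation=cv2.INTER_CUBIC))
```

```text
21.375 [ 0.60863055 -0.23492487  0.19812647] 0.010983579389576057 [-0.05569875  8.27495691  5.88830049]
0.005 [99, 81, 70] 0.009 [108, 113, 117] 0.013 [96, 102, 103] 0.017 [131, 131, 130] 0.021 [145, 145, 142] 0.025 [145, 145, 140] 0.029 [142, 143, 138] 0.033 [143, 144, 139] 0.037 [135, 134, 131] 0.041 [135, 134, 131] 0.045 [143, 144, 139] 0.049 [133, 134, 130] 0.053 [144, 143, 139] 0.057 [114, 115, 113] 0.061 [144, 145, 141] 0.065 [126, 127, 123] 0.069 [125, 126, 123] 0.073 [125, 143, 126] 0.077 [36, 98, 50] 0.081 [40, 44, 42] 0.085 [79, 81, 79] 0.089 [151, 155, 153] 0.093 [100, 106, 104] 0.097 [95, 99, 99] 
0.005 [116, 73, 54] 0.009 [107, 109, 111] 0.013 [111, 114, 118] 0.017 [104, 107, 106] 0.021 [149, 148, 143] 0.025 [147, 146, 143] 0.029 [147, 147, 142] 0.033 [149, 148, 144] 0.037 [147, 147, 142] 0.041 [149, 148, 144] 0.045 [128, 128, 126] 0.049 [148, 148, 144] 0.053 [128, 129, 126] 0.057 [133, 132, 129] 0.061 [148, 149, 144] 0.065 [101, 102, 99] 0.069 [129, 128, 127] 0.073 [122, 141, 124] 0.077 [33, 89, 44] 0.081 [36, 39, 38] 0.085 [65, 68, 66] 0.089 [146, 150, 148] 0.093 [103, 106, 106] 0.097 [93, 97, 98]
```

View pics/g2.png

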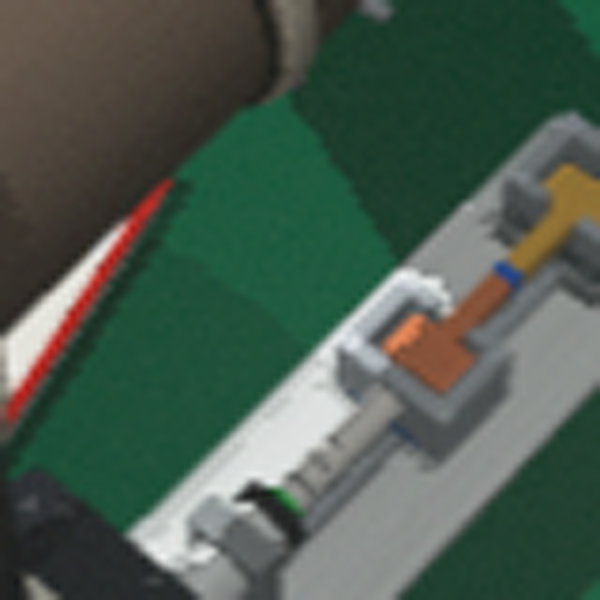

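The gauge crop shows green at the tube mouth at (288,500) with the three lines out on the rod. The reading is about 43 mm, inside the band. I'll hold here.

>>> play_rows:
  targets:
    - [[0, 0.001, 0, 0], [0, 0.001, 0, 0], [0, 0.001, 0, 0], [0, 0.001, 0, 0], [0, 0.001, 0, 0]]

```text
t: 22.05
eef_pos: [0.6086, -0.2358, 0.1981]
ee_rot: [-3.141, -0.001, -0.098]
force: [-0.7, 8.1, 6.7]
width: 0.0112
```

>>> play_rows:
  targets:
    - [[0, 0, 0, 0], [0, 0, 0, 0], [0, 0, 0, 0], [0, 0, 0, 0], [0, 0, 0, 0]]

```text
t: 22.68
eef_pos: [0.6086, -0.2358, 0.1982]
ee_rot: [-3.141, -0.001, -0.098]
force: [0.5, 8.7, 6.5]
width: 0.0116
```

>>> play_rows:
  targets:
    - [[0, 0, 0, 0], [0, 0, 0, 0], [0, 0, 0, 0], [0, 0, 0, 0], [0, 0, 0, 0]]

```text
t: 23.3
eef_pos: [0.6086, -0.2358, 0.1982]
ee_rot: [-3.141, -0.001, -0.098]
force: [-0.1, 7.7, 7.0]
width: 0.0109
```

>>> play_rows:
  targets:
    - [[0, 0, 0, 0], [0, 0, 0, 0], [0, 0, 0, 0], [0, 0, 0, 0], [0, 0, 0, 0]]

```text
t: 23.92
eef_pos: [0.6086, -0.2357, 0.1982]
ee_rot: [-3.141, -0.001, -0.098]
force: [-0.7, 8.5, 6.1]
width: 0.0109
```

>>> play_rows:
  targets:
    - [[0, 0, 0, 0], [0, 0, 0, 0], [0, 0, 0, 0], [0, 0, 0, 0], [0, 0, 0, 0]]

```text
t: 24.55
eef_pos: [0.6085, -0.2358, 0.1982]
ee_rot: [-3.141, -0.001, -0.098]
force: [-0.4, 8.6, 5.5]
width: 0.0109
```

Run:
```python
from h import *
s=arm.get_state(); print(s['t'],s['eef_pos'],s['width'],s['force'])
im,d,p=grab("scene"); 
ax=np.array([-.0984,-.9951]); o=np.array([.6331,.0120]); lx=np.array([.9951,-.0984])
print([(round(t,3),im[tuple(pix(p,np.r_[o+ax*t+lx*.002,.042]).round().astype(int)[::-1])].tolist()) for t in np.arange(.065,.09,.002)])
```

```text
24.55 [ 0.60854853 -0.2357858   0.1981552 ] 0.010934594104588352 [-0.35343082  8.64698041  5.53747208]
[(np.float64(0.065), [101, 101, 100]), (np.float64(0.067), [127, 128, 124]), (np.float64(0.069), [147, 147, 143]), (np.float64(0.071), [124, 143, 125]), (np.float64(0.073), [71, 139, 81]), (np.float64(0.075), [34, 105, 48]), (np.float64(0.077), [40, 61, 43]), (np.float64(0.079), [39, 43, 39]), (np.float64(0.081), [41, 44, 41]), (np.float64(0.083), [51, 53, 52]), (np.float64(0.085), [128, 131, 130]), (np.float64(0.087), [151, 155, 152]), (np.float64(0.089), [124, 129, 128])]
```

>>> play_rows:
  targets:
    - [[0, -0.01, 0, 0], [0, -0.02, 0, 0], [0, -0.03, 0, 0], [0, -0.038, 0, 0], [0, -0.044, 0, 0]]

```text
t: 25.22
eef_pos: [0.6129, -0.1926, 0.1983]
ee_rot: [3.141, -0.001, -0.097]
force: [0.5, 1.1, 6.1]
width: 0.0113
```

>>> play_rows:
  targets:
    - [[0, -0.003, 0, 0], [0, -0.006, 0, 0], [0, -0.008, 0, 0], [0, -0.009, 0, 0], [0, -0.009, 0, 0]]

```text
t: 25.85
eef_pos: [0.6137, -0.1855, 0.1984]
ee_rot: [3.14, -0.001, -0.098]
force: [-0.4, -7.5, 4.4]
width: 0.011
```

>>> play_rows:
  targets:
    - [[0, -0.001, 0, 0], [0, -0.001, 0, 0], [0, -0.001, 0, 0]]

```text
t: 26.22
eef_pos: [0.6136, -0.1852, 0.1985]
ee_rot: [3.139, -0.0, -0.098]
force: [-0.2, -11.3, 4.1]
width: 0.011
```

>>> play_rows:
  targets:
    - [[0, 0, 0, 0], [0, 0, 0, 0], [0, 0, 0, 0]]
  grip: 155

```text
t: 26.6
eef_pos: [0.6134, -0.1826, 0.1975]
ee_rot: [-3.141, 0.001, -0.098]
force: [0.8, 0.7, -0.3]
width: 0.0329
```

>>> play_rows:
  targets:
    - [[0, 0, -0.04, 0], [0, 0, -0.09, 0], [0.001, -0.03, -0.13, 9], [0.001, -0.08, -0.14, 19], [0.001, -0.13, -0.14, 29]]

```text
t: 27.22
eef_pos: [0.6275, -0.052, 0.3394]
ee_rot: [-3.14, -0.002, -0.61]
force: [0.3, 0.7, -1.4]
width: 0.0345
```

>>> play_rows:
  targets:
    - [[0.028, -0.05, 0, 10], [0.058, -0.105, 0, 20], [0.058, -0.105, 0, 30], [0.058, -0.105, 0, 40], [0.058, -0.105, 0, 50]]
  grip: 180

```text
t: 27.85
eef_pos: [0.7347, 0.0007, 0.337]
ee_rot: [3.14, 0.0, -1.482]
force: [-0.3, 0.4, -0.2]
width: 0.0257
```

>>> play_rows:
  targets:
    - [[0, 0, 0, 10], [0, 0, 0, 11], [0, 0, 0, 11], [0, 0, 0, 11]]

```text
t: 28.35
eef_pos: [0.7346, 0.0002, 0.3378]
ee_rot: [3.141, 0.0, -1.666]
force: [-0.2, 0.0, 0.2]
width: 0.026
```

Run:
```python
from h import *
s=arm.get_state(); print(s['t'],s['eef_pos'],np.degrees(s['ee_rot']),s['width'],s['force'])
im,d,p=grab("wrist")
ax=np.array([-.0984,-.9951]); lx=np.array([.9951,-.0984]); o=np.array([.6331,.0120])
v,u=np.where(d>0); W=world(p,u,v,d[v,u],True); C=im[v,u].astype(int); t=(W[:,:2]-o)@ax; l=(W[:,:2]-o)@lx
k=(C[:,0]-C[:,2]>60)&(np.hypot(W[:,0]-.639,W[:,1]-.065)<.075)&(W[:,2]>.03)&(W[:,2]<.06); print(k.sum(),cv2.minAreaRect(W[k][:,:2].astype(np.float32)),np.median(W[k,2]))
k=(np.abs(l)<.035)&(W[:,2]>.0465)&(W[:,2]<.056)&(t>-.14)&(t<.03); T=t[k]
for a,b in [(-.14,-.06),(-.045,.03)]:
    q=(T>a)&(T<b); print(q.sum(),np.sort(T[q])[[0,3,-4,-1]].round(4))
x=np.array(o-ax*.0525+lx*.0017); dd=x-s['eef_pos'][:2]; y=s['ee_rot'][2]
print("shift x,y",dd@[np.cos(y),np.sin(y)],dd@[np.sin(y),-np.cos(y)])
```

```text
28.35 [7.34626015e-01 1.77245952e-04 3.37793632e-01] [ 1.79994103e+02  1.72677712e-03 -9.54706315e+01] 0.025967989037738406 [-0.16035949  0.03202874  0.15293189]
664 ((0.6358336806297302, 0.03294802084565163), (0.048532262444496155, 0.029230820015072823), 85.13597869873047) 0.043646503738367204Traceback (most recent call last):
  File "<stdin>", line 9, in <module>
IndexError: index 0 is out of bounds for axis 0 with size 0
```

>>> play_rows:
  targets:
    - [[-0.025, 0.045, 0, 0], [-0.0535, 0.1, 0, 0], [-0.0535, 0.1, 0, 0.1], [-0.0535, 0.1, 0, 0.1], [-0.0535, 0.1, 0, 0.1]]

```text
t: 29.02
eef_pos: [0.6411, 0.0628, 0.3378]
ee_rot: [-3.141, 0.0, -1.67]
force: [0.1, 0.5, -0.2]
width: 0.0257
```

```bash
cat > jaw.py <<'E'
from h import *
s=arm.get_state(); print(s['t'],s['eef_pos'],np.degrees(s['ee_rot']),s['width'],s['force'])
im,d,p=grab("wrist")
ax=np.array([-.0984,-.9951]); lx=np.array([.9951,-.0984]); o=np.array([.6331,.0120])
v,u=np.where(d>0); W=world(p,u,v,d[v,u],True); C=im[v,u].astype(int); t=(W[:,:2]-o)@ax; l=(W[:,:2]-o)@lx
k=(C[:,0]-C[:,2]>60)&(np.hypot(W[:,0]-.639,W[:,1]-.065)<.075)&(W[:,2]>.03)&(W[:,2]<.06); print(k.sum(),cv2.minAreaRect(W[k][:,:2].astype(np.float32)),np.median(W[k,2]))
k=(np.abs(l)<.035)&(W[:,2]>.0465)&(W[:,2]<.056)&(t>-.14)&(t<.03); T=t[k]
for a,b in [(-.14,-.06),(-.045,.03)]:
    q=(T>a)&(T<b); print(q.sum(),np.percentile(T[q],[.3,99.7]).round(4) if q.any() else 0)
E
python3 jaw.py
```

```text
29.025 [0.64111369 0.06278396 0.33784612] [-1.79977443e+02  3.80519335e-03 -9.57098413e+01] 0.025721794069663535 [ 0.05785588  0.45828061 -0.15741198]
1653 ((0.6396302580833435, 0.060737550258636475), (0.1078123226761818, 0.029598640277981758), 84.08299255371094) 0.0435685645963903
857 [-0.1171 -0.0773]
1329 [-0.0252  0.0234]
```

```bash
cat > jaw2.py <<'E'
from h import *
ax=np.array([-.0984,-.9951]); lx=np.array([.9951,-.0984]); o=np.array([.6331,.0120])
im,d,p=grab("scene"); v,u=np.where(d>0); W=world(p,u,v,d[v,u])
t=(W[:,:2]-o)@ax; l=(W[:,:2]-o)@lx
k=(np.abs(l)<.035)&(W[:,2]>.0465)&(W[:,2]<.056)&(t>-.14)&(t<.03); T=t[k]
for a,b in [(-.14,-.06),(-.045,.03)]:
    q=(T>a)&(T<b); print(q.sum(), np.sort(T[q])[[0,3,-4,-1]].round(4) if q.sum()>4 else 0)
C=im[v,u].astype(int); m=(C[:,0]>180)&(C[:,1]>60)&(C[:,1]<150)&(C[:,2]<60)&(t>.15)&(t<.28)&(np.abs(l)<.05); print("bar t",m.sum(),t[m].mean(),l[m].mean())
E
python3 jaw2.py
python3 - <<'E'
from h import *
f=np.load('w4.npz'); im,d=f['im'],f['d']; p=dict(P0,position=f['pos'],attitude=f['att'])
ax=np.array([-.0984,-.9951]); lx=np.array([.9951,-.0984]); o=np.array([.6331,.0120])
for n in ('w3','w4'):
    f=np.load(n+'.npz'); d=f['d']; p=dict(P0,position=f['pos'],attitude=f['att'])
    v,u=np.where(d>0); W=world(p,u,v,d[v,u],True); t=(W[:,:2]-o)@ax; l=(W[:,:2]-o)@lx
    k=(np.abs(l)<.035)&(W[:,2]>.0465)&(W[:,2]<.056)&(t>-.14)&(t<.03); T=t[k]
    for a,b in [(-.14,-.06),(-.045,.03)]:
        q=(T>a)&(T<b); print(n,q.sum(),np.percentile(T[q],[.3,99.7]).round(4))
E
```

```text
107 [-0.1214 -0.1202 -0.0805 -0.0795]
146 [-0.0289 -0.0281  0.0127  0.03  ]
bar t 103 0.1991325366433839 0.0019087076453344423
w3 1402 [-0.1177 -0.0773]
w3 1472 [-0.026   0.0142]Traceback (most recent call last):
  File "<stdin>", line 9, in <module>
    return _quantile_unchecked(
        a, q, axis, out, overwrite_input, method, keepdims, weights)
    return _ureduce(a,
                    func=_quantile_ureduce_func,
    ...<5 lines>...
                    overwrite_input=overwrite_input,
                    method=method)
    r = func(a, **kwargs)
    result = _quantile(arr,
                       quantiles=q,
    ...<2 lines>...
                       out=out,
                       weights=wgt)
    slices_having_nans = np.isnan(arr[-1, ...])
                                  ~~~^^^^^^^^^
IndexError: index -1 is out of bounds for axis 0 with size 0
```

>>> play_rows:
  targets:
    - [[0.001, 0.0017, 0.05, 0], [0.001, 0.0017, 0.1, 0], [0.001, 0.0017, 0.115, 0], [0.001, 0.0017, 0.125, 0], [0.001, 0.0017, 0.125, 0]]

```text
t: 29.75
eef_pos: [0.6392, 0.0623, 0.2135]
ee_rot: [-3.141, 0.0, -1.67]
force: [-0.6, 0.7, 0.1]
width: 0.0257
```

>>> play_rows:
  targets:
    - [[0, 0, 0, 0], [0, 0, 0, 0], [0, 0, 0, 0], [0, 0, 0, 0]]
  grip: 255
  newtons: 30

```text
t: 30.25
eef_pos: [0.6389, 0.0625, 0.2141]
ee_rot: [-3.14, 0.001, -1.67]
force: [-2.4, 1.4, 6.2]
width: 0.0096
```

>>> play_rows:
  targets:
    - [[0, 0, -0.008, 0], [0, 0, -0.016, 0], [0, 0, -0.03, 0], [0, 0, -0.06, 0], [0, 0, -0.06, 0]]

```text
t: 30.88
eef_pos: [0.6395, 0.0624, 0.2764]
ee_rot: [-3.137, 0.002, -1.67]
force: [-0.7, 0.4, -0.2]
width: 0.0093
```

>>> play_rows:
  targets:
    - [[0.03, 0.035, 0, -3], [0.06, 0.075, 0, -6], [0.09, 0.11, 0, -10], [0.12, 0.145, 0, -14], [0.1379, 0.1687, 0.01, -14]]

```text
t: 31.5
eef_pos: [0.4553, -0.0593, 0.2635]
ee_rot: [-3.14, 0.0, -1.426]
force: [0.7, -0.0, -0.7]
width: 0.0093
```

>>> play_rows:
  targets:
    - [[0, 0, 0.03, 0], [0, 0, 0.055, 0], [0, 0, 0.055, 0]]

```text
t: 31.88
eef_pos: [0.4561, -0.0585, 0.2068]
ee_rot: [3.138, -0.0, -1.426]
force: [0.1, 0.6, 0.0]
width: 0.0096
```

Run:
```python
from h import *
s=arm.get_state(); print(s['t'],s['eef_pos'],np.degrees(s['ee_rot']),s['width'],s['force'])
im,d,p=grab("wrist")
cv2.imwrite('pics/w7.png',cv2.resize(im[:,:,::-1],(800,600),interpolation=cv2.INTER_CUBIC))
```

```text
31.875 [ 0.45614869 -0.05851236  0.20675438] [ 1.79789874e+02 -2.61560570e-02 -8.17237525e+01] 0.009569230369502836 [0.06307424 0.5904898  0.01616676]
```

View pics/w7.png

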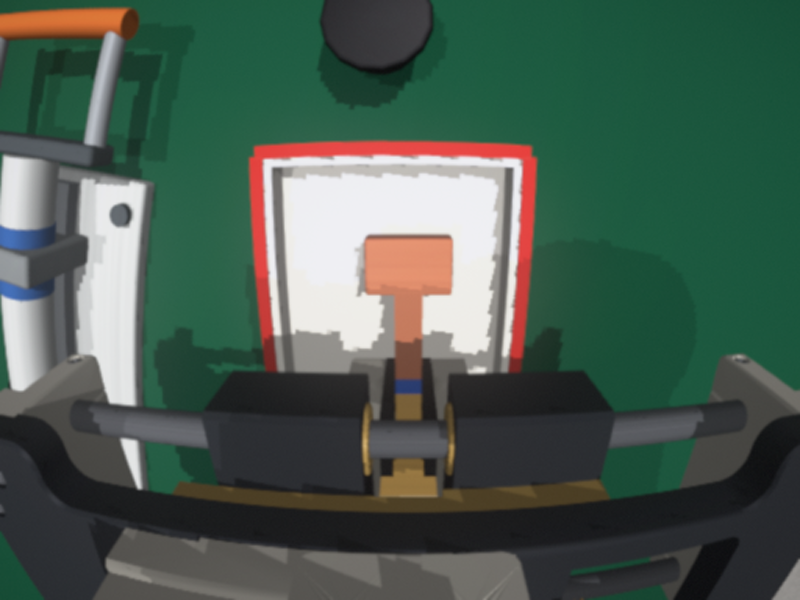

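The coupon is over the tray: the copper head at (408,265) is inside the red rim. I'll lower it and release.

>>> play_rows:
  targets:
    - [[0, -0.003, 0.008, 0], [0, -0.003, 0.015, 0], [0, -0.003, 0.0195, 0], [0, -0.003, 0.0195, 0]]

```text
t: 32.42
eef_pos: [0.4598, -0.0578, 0.188]
ee_rot: [3.141, -0.0, -1.426]
force: [-0.4, -0.1, -0.2]
width: 0.0097
```

>>> play_rows:
  targets:
    - [[0, 0, 0.001, 0], [0, 0, 0.001, 0], [0, 0, 0.001, 0]]
  grip: 180

```text
t: 32.8
eef_pos: [0.46, -0.0577, 0.1875]
ee_rot: [-3.141, 0.0, -1.426]
force: [-0.0, -0.8, -0.2]
width: 0.0254
```

>>> play_rows:
  targets:
    - [[0, 0, -0.03, 0], [0, 0, -0.08, 0], [0, 0, -0.13, 0], [0, 0, -0.18, 0], [0, 0, -0.2, 0]]

```text
t: 33.42
eef_pos: [0.4602, -0.0578, 0.3908]
ee_rot: [-3.136, 0.0, -1.426]
force: [0.3, -0.2, -0.7]
width: 0.0261
```

```bash
python3 - <<'E'
from h import *
s=arm.get_state(); print(s['t'],s['eef_pos'],np.degrees(s['ee_rot']),s['width'],s['force'],s['q'])
im,d,p=grab("wrist")
v,u=np.where(d>0); W=world(p,u,v,d[v,u],True); C=im[v,u].astype(int)
k=(C[:,0]-C[:,2]>60)&(C[:,1]>60)&(np.abs(W[:,0]-.456)<.035)&(np.abs(W[:,1]+.0585)<.062); print(k.sum(),cv2.minAreaRect(W[k][:,:2].astype(np.float32)),np.percentile(W[k,2],[5,50,95]))
for n in ["side"]:
    im,d,p=grab(n); print([(x[0],x[1],x[2],x[3],x[4],x[6]) for x in blobs(im,d,p,.019,.04,(.36,.58,.23,.43),fish=False,minn=60)])
E
python3 jaw2.py
```

```text
33.425 [ 0.46021912 -0.05777376  0.39078229] [-1.79699711e+02  1.56517276e-02 -8.16828240e+01] 0.02608657284434554 [ 0.31416174 -0.23299802 -0.68794312] [ 3.01685323e-01  1.28439986e-02 -4.56616530e-01  6.15178253e-04
 -1.09611633e+00 -1.56803675e-01]
1245 ((0.4457165598869324, -0.06157819926738739), (0.06396041810512543, 0.1085115447640419), 7.9838714599609375) [0.01433258 0.01569013 0.30086836]
[([0.5217, 0.3382], 0.042, 0.0251, -78.9, 0.0254, [205.0, 262.0]), ([0.47, 0.3396], 0.0411, 0.025, -87.3, 0.0254, [222.0, 272.0]), ([0.5093, 0.3943], 0.0421, 0.0252, -89.2, 0.0256, [192.0, 279.0]), ([0.4109, 0.339], 0.0409, 0.0246, -85.6, 0.0255, [243.0, 284.0]), ([0.4197, 0.3944], 0.0409, 0.0244, -90.0, 0.0259, [224.0, 297.0])]
135 [-0.1225 -0.1208 -0.0796 -0.0785]
137 [-0.0302 -0.0277  0.0123  0.0129]
bar t 102 0.1991488028638209 0.002340403485685774
```

>>> play_rows:
  targets:
    - [[-0.045, -0.007, 0, 0], [-0.1, -0.016, 0, 0], [-0.155, -0.025, 0, 0], [-0.21, -0.034, 0, 0], [-0.265, -0.042, 0, 0]]
  grip: 155
  newtons: 30

```text
t: 34.2
eef_pos: [0.4627, 0.2122, 0.3859]
ee_rot: [3.14, -0.001, -1.426]
force: [1.0, -0.6, 0.3]
width: 0.0343
```

>>> play_rows:
  targets:
    - [[-0.055, -0.009, 0, 4], [-0.11, -0.017, 0, 8.3], [-0.1776, -0.0276, 0, 8.3], [-0.1776, -0.0276, 0, 8.3], [-0.1776, -0.0276, 0, 8.3]]

```text
t: 34.83
eef_pos: [0.4646, 0.3905, 0.3853]
ee_rot: [3.14, -0.003, -1.57]
force: [-1.4, -0.6, -0.3]
width: 0.0341
```

```bash
cat > look.py <<'E'
from h import *
import sys
s=arm.get_state(); print(s['t'],s['eef_pos'].round(4),np.degrees(s['ee_rot']).round(2),round(s['width'],4),s['force'].round(1))
im,d,p=grab("wrist"); np.savez('last.npz',d=d,im=im,att=p["attitude"],pos=p["position"])
y=s['ee_rot'][2]
for b in blobs(im,d,p,.019,.04,(.33,.6,.2,.45)):
    if b[1]>.05: continue
    dd=np.array(b[0])-s['eef_pos'][:2]; a=b[3]; a=a-180 if a>0 else a
    print(b,"shift x %.4f y %.4f turn %.1f"%(dd@[np.cos(y),np.sin(y)],dd@[np.sin(y),-np.cos(y)],np.degrees(y)-a))
E
python3 look.py
```

```text
34.825 [0.4646 0.3905 0.3853] [ 1.7988e+02 -1.5000e-01 -8.9950e+01] 0.0341 [-1.4 -0.6 -0.3]
([0.5226, 0.3348], 0.0398, 0.0244, -84.5, 0.0271, 705, [210.0, 126.0]) shift x 0.0558 y -0.0580 turn -5.5
([0.4708, 0.3358], 0.0393, 0.022, 89.9, 0.0272, 694, [255.0, 126.0]) shift x 0.0547 y -0.0062 turn 0.1
([0.4121, 0.3359], 0.0396, 0.0239, -83.2, 0.0273, 686, [305.0, 126.0]) shift x 0.0546 y 0.0525 turn -6.8
([0.5097, 0.3915], 0.0401, 0.0239, -88.6, 0.027, 678, [222.0, 173.0]) shift x -0.0009 y -0.0451 turn -1.4
([0.4215, 0.3914], 0.0399, 0.024, 88.6, 0.0272, 687, [296.0, 173.0]) shift x -0.0009 y 0.0431 turn 1.4
```

>>> play_rows:
  targets:
    - [[0.028, -0.029, 0.03, -3], [0.0558, -0.058, 0.07, -6], [0.0558, -0.058, 0.12, -6], [0.0558, -0.058, 0.145, -6], [0.0558, -0.058, 0.145, -6]]

```text
t: 35.5
eef_pos: [0.5226, 0.3323, 0.2405]
ee_rot: [3.138, -0.003, -1.468]
force: [-0.3, -0.4, 0.5]
width: 0.0341
```

>>> play_rows:
  targets:
    - [[0, 0, 0.02, 0], [0, 0, 0.04, 0], [0, 0, 0.052, 0], [0, 0, 0.052, 0]]

```text
t: 36.0
eef_pos: [0.523, 0.3342, 0.1907]
ee_rot: [3.142, -0.0, -1.466]
force: [0.4, 0.1, 0.1]
width: 0.0343
```

>>> play_rows:
  targets:
    - [[0, 0, 0, 0], [0, 0, 0, 0], [0, 0, 0, 0]]
  grip: 255
  newtons: 30

```text
t: 36.38
eef_pos: [0.5232, 0.3348, 0.1914]
ee_rot: [-3.14, 0.001, -1.466]
force: [-1.0, -0.0, 6.1]
width: 0.0236
```

>>> play_rows:
  targets:
    - [[0, 0, -0.02, 0], [0, 0, -0.06, 0], [0, 0, -0.11, 0], [0, 0, -0.15, 0], [0, 0, -0.15, 0]]

```text
t: 37.0
eef_pos: [0.5236, 0.335, 0.3444]
ee_rot: [-3.136, 0.004, -1.466]
force: [-0.3, 0.3, -1.7]
width: 0.0243
```

>>> play_rows:
  targets:
    - [[0.045, 0.003, 0, 0], [0.1, 0.006, 0, 0], [0.155, 0.01, 0, 0], [0.21, 0.013, 0, -1.7], [0.265, 0.017, 0, -1.7]]

```text
t: 37.62
eef_pos: [0.5332, 0.0674, 0.3395]
ee_rot: [3.14, -0.0, -1.436]
force: [1.8, 0.6, -0.0]
width: 0.0235
```

>>> play_rows:
  targets:
    - [[0.055, 0.003, 0, 0], [0.11, 0.007, 0, 0], [0.165, 0.01, 0, 0], [0.22, 0.014, 0, 0], [0.275, 0.017, 0, 0]]

```text
t: 38.25
eef_pos: [0.5533, -0.2073, 0.3394]
ee_rot: [3.141, 0.001, -1.436]
force: [1.4, 0.1, -0.1]
width: 0.0239
```

>>> play_rows:
  targets:
    - [[0.055, 0.003, 0, 0], [0.11, 0.006, 0, 0], [0.165, 0.009, 0, 0], [0.188, 0.0114, 0.03, 0], [0.188, 0.0114, 0.05, 0]]

```text
t: 38.88
eef_pos: [0.5665, -0.3953, 0.2871]
ee_rot: [3.139, 0.002, -1.44]
force: [-0.4, 0.5, -1.1]
width: 0.0238
```

```bash
cat > tote.py <<'E'
from h import *
s=arm.get_state(); print(s['t'],s['eef_pos'].round(4),np.degrees(s['ee_rot']).round(2),round(s['width'],4),s['force'].round(1))
im,d,p=grab("wrist"); cv2.imwrite('pics/t1.png',cv2.resize(im[:,:,::-1],(800,600),interpolation=2))
v,u=np.indices(d.shape); W=world(p,u,v,d,True); C=im.astype(int)
m=(d>0)&(C[...,2]>C[...,0]+40)&(W[...,1]<-.2)&(W[...,2]>.044)&(W[...,2]<.062)
print("rim",m.sum(),cv2.minAreaRect(W[m][:,:2].astype(np.float32)))
E
python3 tote.py
```

```text
38.875 [ 0.5665 -0.3953  0.2871] [ 1.7985e+02  1.1000e-01 -8.2480e+01] 0.0238 [-0.4  0.5 -1.1]
rim 6537 ((0.6033121347427368, -0.37188512086868286), (0.4751989245414734, 0.1773371696472168), 2.962966203689575)
```

View pics/t1.png

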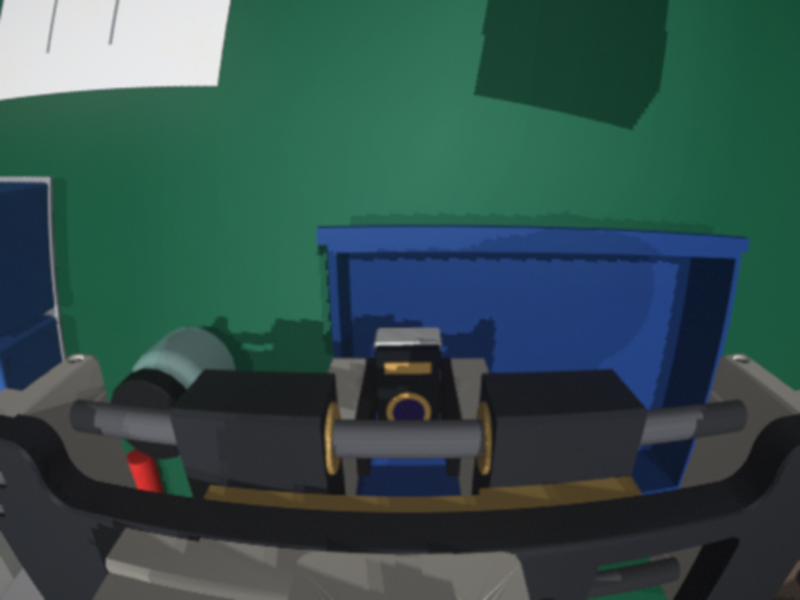

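Run:
```python
from h import *
s=arm.get_state()
for n in ["scene","wrist","side"]:
    im,d,p=grab(n); print(n,[(np.round(r["xyz"],3).tolist(),round(r["score"],2)) for r in finder.find_in(n,"jar")])
    v,u=np.indices(d.shape); W=world(p,u,v,d,n=="wrist")
    m=(d>0)&(np.abs(W[...,0]-.68)<.1)&(W[...,1]<-.2)&(W[...,1]>-.5)&(W[...,2]>.068)&(W[...,2]<.082)&(im.max(-1)<70)
    if m.sum()>20: print("lid",m.sum(),np.percentile(W[m],[2,50,98],axis=0).round(3).tolist())
```

```text
scene [([0.706, -0.327, 0.076], 0.77), ([0.632, -0.068, 0.044], 0.34)]
lid 453 [[0.681, -0.35, 0.071], [0.705, -0.327, 0.075], [0.728, -0.303, 0.078]]
wrist [([0.693, -0.35, 0.058], 0.59)]
lid 1046 [[0.683, -0.355, 0.069], [0.701, -0.344, 0.076], [0.724, -0.305, 0.078]]
side [([0.691, -0.307, 0.047], 0.72), ([0.618, -0.126, 0.042], 0.33)]
lid 107 [[0.675, -0.35, 0.069], [0.7, -0.321, 0.074], [0.727, -0.297, 0.078]]
```

>>> play_rows:
  targets:
    - [[-0.003, 0.0117, 0, 0], [-0.003, 0.0117, 0.04, 0], [-0.003, 0.0117, 0.075, 0], [-0.003, 0.0117, 0.09, 0], [-0.003, 0.0117, 0.09, 0]]

```text
t: 39.85
eef_pos: [0.5553, -0.392, 0.2001]
ee_rot: [3.14, 0.001, -1.436]
force: [-0.0, 0.1, -0.2]
width: 0.0238
```

>>> play_rows:
  targets:
    - [[0, 0, 0.002, 0], [0, 0, 0.002, 0]]

```text
t: 40.1
eef_pos: [0.556, -0.3922, 0.1997]
ee_rot: [-3.14, -0.001, -1.436]
force: [-0.0, -0.5, 0.5]
width: 0.0238
```

>>> play_rows:
  targets:
    - [[0, 0, 0.005, 0], [0, 0, 0.0075, 0], [0, 0, 0.0075, 0]]

```text
t: 40.48
eef_pos: [0.5557, -0.392, 0.1915]
ee_rot: [-3.142, -0.0, -1.436]
force: [-1.8, 1.5, 4.5]
width: 0.0236
```

>>> play_rows:
  targets:
    - [[0, 0, 0, 0], [0, 0, 0, 0], [0, 0, 0, 0]]
  grip: 155

```text
t: 40.85
eef_pos: [0.5556, -0.3921, 0.1906]
ee_rot: [3.141, 0.0, -1.436]
force: [-0.2, -0.2, -0.2]
width: 0.0342
```

>>> play_rows:
  targets:
    - [[0, 0, -0.04, 0], [0, 0, -0.09, 0], [0, 0, -0.14, 0], [-0.03, 0, -0.18, 0], [-0.08, 0, -0.19, 0]]

```text
t: 41.48
eef_pos: [0.5453, -0.3131, 0.3838]
ee_rot: [-3.137, -0.002, -1.438]
force: [0.7, 0.4, -0.1]
width: 0.0347
```

>>> play_rows:
  targets:
    - [[-0.055, -0.001, 0, 0], [-0.11, -0.002, 0, 0], [-0.165, -0.003, 0, 0], [-0.22, -0.004, 0, 0], [-0.275, -0.006, 0, 0]]

```text
t: 42.1
eef_pos: [0.5135, -0.0379, 0.3811]
ee_rot: [-3.141, 0.0, -1.436]
force: [1.1, 0.1, 0.1]
width: 0.0343
```

>>> play_rows:
  targets:
    - [[-0.055, -0.001, 0, 0], [-0.11, -0.002, 0, 0], [-0.165, -0.003, 0, 0], [-0.22, -0.004, 0, 0], [-0.275, -0.006, 0, 0]]

```text
t: 42.72
eef_pos: [0.4825, 0.2356, 0.3811]
ee_rot: [-3.141, 0.0, -1.436]
force: [0.8, -0.2, -0.1]
width: 0.0343
```

>>> play_rows:
  targets:
    - [[-0.055, -0.001, 0, 2], [-0.11, -0.002, 0, 5], [-0.158, -0.004, 0, 7.7], [-0.158, -0.004, 0, 7.7], [-0.158, -0.004, 0, 7.7]]

```text
t: 43.35
eef_pos: [0.4657, 0.3909, 0.3805]
ee_rot: [3.141, -0.001, -1.57]
force: [1.0, 0.5, 0.5]
width: 0.0343
```

```bash
python3 look.py
```

```text
43.35 [0.4657 0.3909 0.3805] [ 1.7997e+02 -4.0000e-02 -8.9950e+01] 0.0343 [1.  0.5 0.5]
([0.4707, 0.336], 0.0398, 0.0228, -90.0, 0.0272, 730, [256.0, 125.0]) shift x 0.0549 y -0.0049 turn 0.0
([0.4123, 0.3357], 0.0395, 0.024, -82.7, 0.0272, 721, [307.0, 126.0]) shift x 0.0552 y 0.0535 turn -7.3
([0.5097, 0.3917], 0.0401, 0.024, -88.7, 0.0271, 698, [223.0, 173.0]) shift x -0.0007 y -0.0440 turn -1.3
([0.4214, 0.3913], 0.0391, 0.0241, 88.9, 0.0272, 691, [298.0, 173.0]) shift x -0.0004 y 0.0443 turn 1.1
```

>>> play_rows:
  targets:
    - [[0.028, -0.003, 0.03, 0], [0.0549, -0.0049, 0.07, 0], [0.0549, -0.0049, 0.12, 0], [0.0549, -0.0049, 0.14, 0], [0.0549, -0.0049, 0.14, 0]]

```text
t: 44.02
eef_pos: [0.4708, 0.3345, 0.2398]
ee_rot: [3.14, -0.002, -1.572]
force: [-0.3, -0.4, 0.6]
width: 0.0346
```

>>> play_rows:
  targets:
    - [[0, 0, 0.02, 0], [0, 0, 0.04, 0], [0, 0, 0.05, 0], [0, 0, 0.05, 0]]

```text
t: 44.52
eef_pos: [0.471, 0.336, 0.1913]
ee_rot: [-3.141, 0.0, -1.571]
force: [0.9, 0.3, 1.0]
width: 0.0345
```

>>> play_rows:
  targets:
    - [[0, 0, 0, 0], [0, 0, 0, 0], [0, 0, 0, 0]]
  grip: 255
  newtons: 30

```text
t: 44.9
eef_pos: [0.4711, 0.3364, 0.1918]
ee_rot: [-3.141, 0.001, -1.57]
force: [-1.0, -1.1, 5.6]
width: 0.0235
```

>>> play_rows:
  targets:
    - [[0, 0, -0.02, 0], [0, 0, -0.06, 0], [0, 0, -0.11, 0], [0, 0, -0.15, 0], [0, 0, -0.15, 0]]

```text
t: 45.52
eef_pos: [0.4714, 0.3367, 0.3447]
ee_rot: [-3.137, 0.005, -1.57]
force: [-0.2, -1.4, -1.1]
width: 0.0236
```

>>> play_rows:
  targets:
    - [[0.045, -0.001, 0, 0], [0.1, -0.002, 0, 0], [0.155, -0.004, 0, 0], [0.21, -0.005, 0, 0], [0.265, -0.007, 0, 0]]

```text
t: 46.15
eef_pos: [0.4771, 0.0693, 0.3402]
ee_rot: [3.141, -0.0, -1.57]
force: [1.1, 0.4, -1.4]
width: 0.0239
```

>>> play_rows:
  targets:
    - [[0.055, -0.001, 0, 0], [0.11, -0.002, 0, 0], [0.165, -0.004, 0, 0], [0.22, -0.005, 0, 0], [0.275, -0.007, 0, 0]]

```text
t: 46.78
eef_pos: [0.4842, -0.2056, 0.3401]
ee_rot: [3.141, 0.0, -1.571]
force: [1.2, 0.6, -1.0]
width: 0.0237
```

>>> play_rows:
  targets:
    - [[0.055, -0.001, 0, -2], [0.11, -0.002, 0, -4], [0.165, -0.004, 0, -6], [0.1985, -0.005, 0.03, -7.7], [0.1985, -0.005, 0.05, -7.7]]

```text
t: 47.4
eef_pos: [0.4888, -0.4045, 0.2878]
ee_rot: [3.139, 0.002, -1.439]
force: [-0.9, 1.1, -0.9]
width: 0.0237
```

>>> play_rows:
  targets:
    - [[0, 0, 0.03, 0], [0, 0, 0.06, 0], [0, 0, 0.085, 0], [0, 0, 0.098, 0], [0, 0, 0.098, 0]]

```text
t: 48.02
eef_pos: [0.4896, -0.4023, 0.192]
ee_rot: [3.14, 0.001, -1.436]
force: [-0.8, 0.4, 0.2]
width: 0.0237
```

>>> play_rows:
  targets:
    - [[0, 0, 0, 0], [0, 0, 0, 0]]

```text
t: 48.28
eef_pos: [0.49, -0.4024, 0.1932]
ee_rot: [-3.141, -0.0, -1.436]
force: [-0.4, -0.4, 0.2]
width: 0.0234
```

>>> play_rows:
  targets:
    - [[0, 0, 0.002, 0], [0, 0, 0.002, 0]]

```text
t: 48.52
eef_pos: [0.4897, -0.4024, 0.1908]
ee_rot: [3.142, 0.0, -1.436]
force: [-0.2, -0.0, -0.8]
width: 0.0236
```

>>> play_rows:
  targets:
    - [[0, 0, 0, 0], [0, 0, 0, 0], [0, 0, 0, 0]]
  grip: 155

```text
t: 48.9
eef_pos: [0.4899, -0.4025, 0.1909]
ee_rot: [-3.141, -0.0, -1.436]
force: [0.6, -1.1, -0.3]
width: 0.034
```

>>> play_rows:
  targets:
    - [[0, 0, -0.04, 0], [0, 0, -0.09, 0], [0, 0, -0.14, 0], [-0.03, 0, -0.18, 0], [-0.08, 0, -0.19, 0]]

```text
t: 49.52
eef_pos: [0.4795, -0.3234, 0.3838]
ee_rot: [-3.137, -0.003, -1.438]
force: [0.6, 0.9, -0.8]
width: 0.0346
```

>>> play_rows:
  targets:
    - [[-0.055, -0.006, 0, 0], [-0.11, -0.012, 0, 0], [-0.165, -0.018, 0, 0], [-0.22, -0.023, 0, 0], [-0.275, -0.028, 0, 0]]

```text
t: 50.15
eef_pos: [0.4695, -0.0452, 0.3812]
ee_rot: [-3.141, 0.0, -1.436]
force: [1.1, -0.1, 0.8]
width: 0.0345
```

>>> play_rows:
  targets:
    - [[-0.055, -0.006, 0, 0], [-0.11, -0.012, 0, 0], [-0.165, -0.018, 0, 0], [-0.22, -0.023, 0, 0], [-0.275, -0.028, 0, 0]]

```text
t: 50.78
eef_pos: [0.4604, 0.2312, 0.3812]
ee_rot: [-3.141, 0.0, -1.436]
force: [2.6, -0.6, 0.2]
width: 0.0345
```

>>> play_rows:
  targets:
    - [[-0.055, -0.008, 0, 2], [-0.11, -0.016, 0, 5], [-0.158, -0.025, 0, 7.7], [-0.158, -0.025, 0, 7.7], [-0.158, -0.025, 0, 7.7]]

```text
t: 51.4
eef_pos: [0.4643, 0.3892, 0.3804]
ee_rot: [3.141, -0.001, -1.57]
force: [0.1, -0.6, 0.2]
width: 0.0341
```

```bash
python3 look.py
```

```text
51.4 [0.4643 0.3892 0.3804] [ 1.7997e+02 -4.0000e-02 -8.9960e+01] 0.0341 [ 0.1 -0.6  0.2]
([0.4119, 0.336], 0.04, 0.024, -83.7, 0.0272, 719, [306.0, 127.0]) shift x 0.0532 y 0.0524 turn -6.3
([0.5097, 0.3916], 0.0406, 0.0242, -87.9, 0.0271, 700, [222.0, 174.0]) shift x -0.0024 y -0.0454 turn -2.1
([0.4215, 0.3913], 0.0402, 0.024, 88.5, 0.0271, 704, [297.0, 174.0]) shift x -0.0021 y 0.0428 turn 1.5
```

>>> play_rows:
  targets:
    - [[-0.002, -0.023, 0.03, -1.5], [-0.002, -0.0454, 0.07, -1.5], [-0.002, -0.0454, 0.12, -1.5], [-0.002, -0.0454, 0.14, -1.5], [-0.002, -0.0454, 0.14, -1.5]]

```text
t: 52.08
eef_pos: [0.5098, 0.3897, 0.2396]
ee_rot: [3.14, -0.002, -1.546]
force: [-0.3, -0.2, -0.3]
width: 0.0344
```

>>> play_rows:
  targets:
    - [[0, 0, 0.02, 0], [0, 0, 0.04, 0], [0, 0, 0.05, 0], [0, 0, 0.05, 0]]

```text
t: 52.58
eef_pos: [0.5101, 0.3912, 0.1915]
ee_rot: [-3.141, 0.0, -1.545]
force: [0.9, -0.2, -0.2]
width: 0.0345
```

>>> play_rows:
  targets:
    - [[0, 0, 0, 0], [0, 0, 0, 0], [0, 0, 0, 0]]
  grip: 255
  newtons: 30

```text
t: 52.95
eef_pos: [0.5102, 0.3916, 0.192]
ee_rot: [-3.14, 0.001, -1.544]
force: [-1.7, -0.8, 5.5]
width: 0.0235
```

>>> play_rows:
  targets:
    - [[0, 0, -0.02, 0], [0, 0, -0.06, 0], [0, 0, -0.11, 0], [0, 0, -0.15, 0], [0, 0, -0.15, 0]]

```text
t: 53.58
eef_pos: [0.5105, 0.3919, 0.345]
ee_rot: [-3.137, 0.005, -1.544]
force: [-0.4, -0.1, -1.2]
width: 0.0236
```

>>> play_rows:
  targets:
    - [[0.045, 0.001, 0, 0], [0.1, 0.001, 0, 0], [0.155, 0.002, 0, 0], [0.21, 0.003, 0, 0], [0.265, 0.004, 0, 0]]

```text
t: 54.2
eef_pos: [0.5122, 0.1245, 0.34]
ee_rot: [3.14, -0.0, -1.544]
force: [1.6, -0.6, -0.7]
width: 0.0236
```

>>> play_rows:
  targets:
    - [[0.055, 0.001, 0, 0], [0.11, 0.001, 0, 0], [0.165, 0.002, 0, 0], [0.22, 0.003, 0, 0], [0.275, 0.004, 0, 0]]

```text
t: 54.82
eef_pos: [0.5154, -0.1504, 0.3401]
ee_rot: [3.141, 0.0, -1.545]
force: [0.1, 0.7, -0.9]
width: 0.0237
```

>>> play_rows:
  targets:
    - [[0.055, 0.001, 0, -2], [0.11, 0.002, 0, -4], [0.1655, 0.002, 0, -6.2], [0.1655, 0.002, 0.02, -6.2], [0.1655, 0.002, 0.05, -6.2]]

```text
t: 55.45
eef_pos: [0.5179, -0.3152, 0.2897]
ee_rot: [-3.141, 0.0, -1.439]
force: [-0.4, -0.5, -0.8]
width: 0.0238
```

>>> play_rows:
  targets:
    - [[0, 0, 0.03, 0], [0, 0, 0.06, 0], [0, 0, 0.085, 0], [0, 0, 0.098, 0], [0, 0, 0.098, 0]]

```text
t: 56.08
eef_pos: [0.5181, -0.3142, 0.192]
ee_rot: [3.14, 0.0, -1.436]
force: [0.2, -0.3, -1.0]
width: 0.0235
```

>>> play_rows:
  targets:
    - [[0, 0, 0, 0], [0, 0, 0.002, 0], [0, 0, 0.002, 0]]

```text
t: 56.45
eef_pos: [0.5184, -0.3142, 0.1909]
ee_rot: [-3.141, 0.0, -1.436]
force: [-0.1, -0.1, -0.5]
width: 0.0236
```

>>> play_rows:
  targets:
    - [[0, 0, 0, 0], [0, 0, 0, 0], [0, 0, 0, 0]]
  grip: 155

```text
t: 56.82
eef_pos: [0.5184, -0.3142, 0.1909]
ee_rot: [-3.141, -0.0, -1.436]
force: [0.2, -0.3, -0.4]
width: 0.034
```

>>> play_rows:
  targets:
    - [[0, 0, -0.04, 0], [0, 0, -0.09, 0], [0, 0, -0.14, 0], [-0.03, 0, -0.18, 0], [-0.08, 0, -0.19, 0]]

```text
t: 57.45
eef_pos: [0.5081, -0.235, 0.3839]
ee_rot: [-3.137, -0.002, -1.438]
force: [0.3, 0.6, -0.4]
width: 0.0345
```

>>> play_rows:
  targets:
    - [[-0.055, -0.004, 0, 0], [-0.11, -0.008, 0, 0], [-0.165, -0.012, 0, 0], [-0.22, -0.015, 0, 0], [-0.275, -0.018, 0, 0]]

```text
t: 58.08
eef_pos: [0.4881, 0.0417, 0.3812]
ee_rot: [-3.141, 0.0, -1.436]
force: [1.4, 0.1, -0.2]
width: 0.0345
```

>>> play_rows:
  targets:
    - [[-0.055, -0.004, 0, 0], [-0.11, -0.008, 0, 0], [-0.165, -0.012, 0, 0], [-0.22, -0.015, 0, 0], [-0.275, -0.018, 0, 0]]

```text
t: 58.7
eef_pos: [0.4691, 0.3167, 0.3811]
ee_rot: [-3.141, 0.0, -1.436]
force: [1.2, -0.4, 0.0]
width: 0.0341
```

>>> play_rows:
  targets:
    - [[-0.045, -0.003, 0, 4], [-0.075, -0.005, 0, 7.7], [-0.075, -0.005, 0, 7.7], [-0.075, -0.005, 0, 7.7]]

```text
t: 59.2
eef_pos: [0.4644, 0.3896, 0.3806]
ee_rot: [3.141, -0.0, -1.57]
force: [-0.2, -0.6, -0.1]
width: 0.0338
```

```bash
python3 look.py
```

```text
59.2 [0.4644 0.3896 0.3806] [ 1.7998e+02 -3.0000e-02 -8.9950e+01] 0.0338 [-0.2 -0.6 -0.1]
([0.412, 0.3359], 0.0396, 0.0241, -83.0, 0.0272, 720, [306.0, 127.0]) shift x 0.0537 y 0.0524 turn -7.0
([0.4214, 0.3912], 0.0395, 0.024, 88.7, 0.0271, 696, [297.0, 174.0]) shift x -0.0016 y 0.0430 turn 1.3
```

>>> play_rows:
  targets:
    - [[-0.0016, 0.022, 0.03, 1.3], [-0.0016, 0.043, 0.07, 1.3], [-0.0016, 0.043, 0.12, 1.3], [-0.0016, 0.043, 0.14, 1.3], [-0.0016, 0.043, 0.14, 1.3]]

```text
t: 59.88
eef_pos: [0.4215, 0.3902, 0.2397]
ee_rot: [3.14, -0.003, -1.594]
force: [0.4, 0.1, 0.7]
width: 0.0344
```

>>> play_rows:
  targets:
    - [[0, 0, 0.02, 0], [0, 0, 0.04, 0], [0, 0, 0.05, 0], [0, 0, 0.05, 0]]

```text
t: 60.38
eef_pos: [0.4218, 0.3914, 0.1913]
ee_rot: [-3.141, 0.0, -1.594]
force: [-0.2, 0.3, 0.1]
width: 0.0344
```

>>> play_rows:
  targets:
    - [[0, 0, 0, 0], [0, 0, 0, 0], [0, 0, 0, 0]]
  grip: 255
  newtons: 30

```text
t: 60.75
eef_pos: [0.4218, 0.3919, 0.1918]
ee_rot: [-3.141, 0.001, -1.593]
force: [-0.8, -0.9, 6.5]
width: 0.0235
```

>>> play_rows:
  targets:
    - [[0, 0, -0.02, 0], [0, 0, -0.06, 0], [0, 0, -0.11, 0], [0, 0, -0.15, 0], [0, 0, -0.15, 0]]

```text
t: 61.38
eef_pos: [0.422, 0.3922, 0.3447]
ee_rot: [-3.138, 0.006, -1.593]
force: [0.5, -0.5, -0.8]
width: 0.024
```

>>> play_rows:
  targets:
    - [[0.045, -0.002, 0, 0], [0.1, -0.005, 0, 0], [0.155, -0.007, 0, 0], [0.21, -0.01, 0, 0], [0.265, -0.013, 0, 0]]

```text
t: 62.0
eef_pos: [0.4279, 0.1245, 0.3402]
ee_rot: [3.141, -0.0, -1.593]
force: [1.5, 0.2, -0.9]
width: 0.0234
```

>>> play_rows:
  targets:
    - [[0.055, -0.002, 0, 0], [0.11, -0.005, 0, 0], [0.165, -0.007, 0, 0], [0.22, -0.01, 0, 0], [0.275, -0.013, 0, 0]]

```text
t: 62.62
eef_pos: [0.4347, -0.1506, 0.3403]
ee_rot: [3.141, 0.0, -1.593]
force: [0.5, 0.5, -0.7]
width: 0.0235
```

>>> play_rows:
  targets:
    - [[0.055, -0.002, 0, -3], [0.11, -0.005, 0, -6], [0.1754, -0.0082, 0, -9], [0.1754, -0.0082, 0.02, -9], [0.1754, -0.0082, 0.05, -9]]

```text
t: 63.25
eef_pos: [0.439, -0.3256, 0.2897]
ee_rot: [-3.141, 0.0, -1.439]
force: [-0.5, 0.3, -2.0]
width: 0.0236
```

>>> play_rows:
  targets:
    - [[0, 0, 0.03, 0], [0, 0, 0.06, 0], [0, 0, 0.085, 0], [0, 0, 0.098, 0], [0, 0, 0.098, 0]]

```text
t: 63.88
eef_pos: [0.4393, -0.3244, 0.192]
ee_rot: [3.14, 0.001, -1.436]
force: [0.6, -0.3, -0.9]
width: 0.0234
```

>>> play_rows:
  targets:
    - [[0, 0, 0, 0], [0, 0, 0.002, 0], [0, 0, 0.002, 0]]

```text
t: 64.25
eef_pos: [0.4395, -0.3244, 0.1909]
ee_rot: [-3.141, -0.0, -1.436]
force: [0.4, -0.1, -1.5]
width: 0.0235
```

>>> play_rows:
  targets:
    - [[0, 0, 0, 0], [0, 0, 0, 0], [0, 0, 0, 0]]
  grip: 155

```text
t: 64.62
eef_pos: [0.4395, -0.3245, 0.191]
ee_rot: [-3.141, -0.0, -1.436]
force: [-0.3, 0.1, -0.3]
width: 0.0342
```

>>> play_rows:
  targets:
    - [[0, 0, -0.04, 0], [0, 0, -0.09, 0], [0, 0, -0.14, 0], [-0.03, 0, -0.18, 0], [-0.08, 0, -0.19, 0]]

```text
t: 65.25
eef_pos: [0.4293, -0.2452, 0.3836]
ee_rot: [-3.137, -0.002, -1.438]
force: [0.0, 0.9, 0.5]
width: 0.0343
```

>>> play_rows:
  targets:
    - [[-0.055, -0.01, 0, 0], [-0.11, -0.02, 0, 0], [-0.165, -0.03, 0, 0], [-0.22, -0.041, 0, 0], [-0.275, -0.052, 0, 0]]

```text
t: 65.88
eef_pos: [0.443, 0.0361, 0.3813]
ee_rot: [-3.141, 0.0, -1.436]
force: [1.3, -0.2, -0.2]
width: 0.0344
```

>>> play_rows:
  targets:
    - [[-0.055, -0.01, 0, 0], [-0.11, -0.02, 0, 0], [-0.165, -0.03, 0, 0], [-0.22, -0.041, 0, 0], [-0.275, -0.052, 0, 0]]

```text
t: 66.5
eef_pos: [0.4578, 0.3156, 0.3811]
ee_rot: [-3.141, 0.0, -1.436]
force: [1.9, 0.0, -0.3]
width: 0.0341
```

>>> play_rows:
  targets:
    - [[-0.045, -0.01, 0, 4], [-0.075, -0.017, 0, 7.7], [-0.075, -0.017, 0, 7.7], [-0.075, -0.017, 0, 7.7]]

```text
t: 67.0
eef_pos: [0.4648, 0.39, 0.3805]
ee_rot: [3.141, -0.001, -1.57]
force: [-0.3, -0.2, -1.1]
width: 0.0343
```

```bash
python3 look.py
```

```text
67.0 [0.4648 0.39   0.3805] [ 1.7997e+02 -4.0000e-02 -8.9960e+01] 0.0343 [-0.3 -0.2 -1.1]
([0.4122, 0.3358], 0.0394, 0.0237, -82.6, 0.0273, 715, [306.0, 126.0]) shift x 0.0542 y 0.0526 turn -7.4
```

>>> play_rows:
  targets:
    - [[0.027, 0.026, 0.03, -3.5], [0.0542, 0.0526, 0.07, -7], [0.0542, 0.0526, 0.12, -7], [0.0542, 0.0526, 0.14, -7], [0.0542, 0.0526, 0.14, -7]]

```text
t: 67.68
eef_pos: [0.4121, 0.3349, 0.24]
ee_rot: [3.14, -0.002, -1.449]
force: [0.0, -0.5, -0.4]
width: 0.0344
```

>>> play_rows:
  targets:
    - [[0, 0, 0.02, 0], [0, 0, 0.04, 0], [0, 0, 0.05, 0], [0, 0, 0.05, 0]]

```text
t: 68.18
eef_pos: [0.4126, 0.3362, 0.1913]
ee_rot: [-3.141, 0.0, -1.449]
force: [-0.8, -0.0, 0.2]
width: 0.034
```

>>> play_rows:
  targets:
    - [[0, 0, 0, 0], [0, 0, 0, 0], [0, 0, 0, 0]]
  grip: 255
  newtons: 30

```text
t: 68.55
eef_pos: [0.4126, 0.3365, 0.1917]
ee_rot: [-3.141, 0.001, -1.448]
force: [-0.9, -0.1, 6.3]
width: 0.0233
```

>>> play_rows:
  targets:
    - [[0, 0, -0.02, 0], [0, 0, -0.06, 0], [0, 0, -0.11, 0], [0, 0, -0.15, 0], [0, 0, -0.15, 0]]

```text
t: 69.18
eef_pos: [0.4128, 0.3368, 0.3445]
ee_rot: [-3.137, 0.005, -1.448]
force: [-0.2, -0.3, -0.5]
width: 0.0237
```

>>> play_rows:
  targets:
    - [[0.045, 0.005, 0, 0], [0.1, 0.01, 0, 0], [0.155, 0.016, 0, 0], [0.21, 0.022, 0, 0], [0.265, 0.028, 0, 0]]

```text
t: 69.8
eef_pos: [0.4162, 0.068, 0.3402]
ee_rot: [3.141, -0.0, -1.448]
force: [0.4, 0.1, -0.7]
width: 0.0236
```

>>> play_rows:
  targets:
    - [[0.055, 0.005, 0, 0], [0.11, 0.011, 0, 0], [0.165, 0.017, 0, 0], [0.22, 0.023, 0, 0], [0.275, 0.029, 0, 0]]

```text
t: 70.42
eef_pos: [0.421, -0.2085, 0.3402]
ee_rot: [3.141, 0.0, -1.449]
force: [1.0, 0.3, 0.4]
width: 0.0236
```

```bash
cat > tb.py <<'E'
from h import *
s=arm.get_state(); print(s['t'],s['eef_pos'].round(4),np.degrees(s['ee_rot']).round(2),round(s['width'],4),s['force'].round(1))
ex=np.array([.991,.134]);ey=np.array([-.134,.991])
for n in ["scene","wrist"]:
    im,d,p=grab(n,"tb_%s.png"%n)
    v,u=np.indices(d.shape); W=world(p,u,v,d,n=="wrist"); r=W[...,:2]-[.4845,-.361]; a=r@ex;b=r@ey
    m=(d>0)&(abs(a)<.107)&(abs(b)<.077)&(W[...,2]>.018)&(W[...,2]<.08)&(im[...,2].astype(int)-im[...,0]<40)
    k,l,st,c=cv2.connectedComponentsWithStats(m.astype(np.uint8))
    for i in range(1,k):
        if st[i,4]>40: q=l==i; print(n,st[i,4],[round(float(np.median(x[q])),4) for x in (W[...,0],W[...,1],W[...,2])],"tote frame",a[q].mean().round(3),b[q].mean().round(3))
E
python3 tb.py
```

```text
70.425 [ 0.421  -0.2085  0.3402] [ 1.7997e+02  2.0000e-02 -8.3000e+01] 0.0236 [1.  0.3 0.4]
scene 140 [0.4434, -0.3231, 0.0251] tote frame -0.036 0.044
scene 148 [0.5216, -0.3131, 0.0252] tote frame 0.043 0.043
scene 317 [0.5497, -0.4011, 0.0254] tote frame 0.059 -0.049
wrist 467 [0.5512, -0.3813, 0.0267] tote frame 0.064 -0.03
wrist 847 [0.4386, -0.3244, 0.0271] tote frame -0.041 0.043
wrist 828 [0.5153, -0.3142, 0.027] tote frame 0.037 0.043
```

Expected slot S2 does not show up as its own blob, so I'll look before lowering.

Run:
```python
import cv2,numpy as np
a=cv2.imread('pics/tb_scene.png')[230:360,40:200]; b=cv2.imread('pics/tb_wrist.png')
cv2.imwrite('pics/tbv.png',np.hstack([cv2.resize(a,(400,325),interpolation=2),cv2.resize(b,(400,325),interpolation=2)]))
```

```text
(no output)
```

View pics/tbv.png

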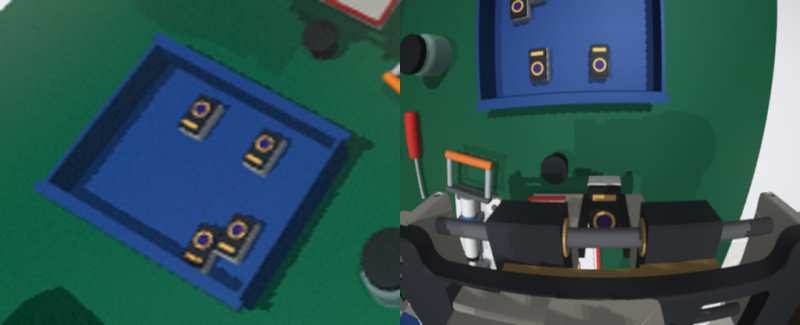

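One module was knocked beside another at (215,243) in the left picture, but both lie flat on the floor. Slot S1 (about (80,185)) is free, so I'll place the last one there.

>>> play_rows:
  targets:
    - [[0.055, 0.006, 0, 0], [0.11, 0.012, 0, 0], [0.165, 0.018, 0, 0], [0.2031, 0.0207, 0.02, -0.7], [0.2031, 0.0207, 0.05, -0.7]]

```text
t: 71.15
eef_pos: [0.4257, -0.4129, 0.2895]
ee_rot: [-3.141, -0.0, -1.439]
force: [-0.8, 1.0, -0.9]
width: 0.0235
```

>>> play_rows:
  targets:
    - [[0, 0, 0.03, 0], [0, 0, 0.06, 0], [0, 0, 0.085, 0], [0, 0, 0.098, 0], [0, 0, 0.098, 0]]

```text
t: 71.78
eef_pos: [0.4257, -0.4105, 0.1921]
ee_rot: [3.14, 0.001, -1.436]
force: [-0.2, -0.1, -0.8]
width: 0.0237
```

>>> play_rows:
  targets:
    - [[0, 0, 0, 0], [0, 0, 0.002, 0], [0, 0, 0.002, 0]]

```text
t: 72.15
eef_pos: [0.4258, -0.4108, 0.1909]
ee_rot: [-3.141, -0.0, -1.436]
force: [0.2, -0.0, -0.4]
width: 0.0237
```

>>> play_rows:
  targets:
    - [[0, 0, 0, 0], [0, 0, 0, 0], [0, 0, 0, 0]]
  grip: 155

```text
t: 72.53
eef_pos: [0.4258, -0.4109, 0.191]
ee_rot: [-3.141, -0.0, -1.436]
force: [-0.3, -0.3, 1.4]
width: 0.0339
```

>>> play_rows:
  targets:
    - [[0, 0, -0.04, 0], [0, 0, -0.09, 0], [0, 0, -0.14, 0], [-0.03, 0, -0.18, 0], [-0.08, 0, -0.19, 0]]

```text
t: 73.15
eef_pos: [0.4155, -0.3317, 0.3837]
ee_rot: [-3.138, -0.003, -1.438]
force: [1.0, 2.1, -0.0]
width: 0.0345
```

>>> play_rows:
  targets:
    - [[-0.05, 0, 0, 0], [-0.1, 0, 0, 0], [-0.1, 0, 0, 0], [-0.1, 0, 0, 0]]

```text
t: 73.65
eef_pos: [0.4019, -0.2324, 0.3813]
ee_rot: [-3.141, -0.0, -1.435]
force: [0.1, -0.6, 0.2]
width: 0.0344
```

```bash
python3 tb.py; python3 jaw2.py
python3 - <<'E'
from h import *
im,d,p=grab("scene"); grab("side","fs.png")
cv2.imwrite('pics/fin.png',cv2.resize(im[100:384,40:400,::-1],(760,600),interpolation=2))
im,d,p=grab("side"); print(blobs(im,d,p,.015,.04,(.37,.56,.24,.42),fish=False,minn=30))
E
```

```text
73.65 [ 0.4019 -0.2324  0.3813] [-1.7995e+02 -2.0000e-02 -8.2230e+01] 0.0344 [ 0.1 -0.6  0.2]
scene 145 [0.4438, -0.324, 0.0253] tote frame -0.036 0.043
scene 144 [0.5219, -0.313, 0.0252] tote frame 0.043 0.043
scene 158 [0.4301, -0.4102, 0.0249] tote frame -0.061 -0.041
scene 316 [0.5495, -0.4015, 0.0253] tote frame 0.059 -0.049
wrist 1059 [0.5448, -0.4008, 0.0269] tote frame 0.054 -0.046
wrist 652 [0.4251, -0.4105, 0.027] tote frame -0.065 -0.04
wrist 662 [0.4382, -0.3249, 0.0272] tote frame -0.041 0.043
wrist 632 [0.5148, -0.3149, 0.0271] tote frame 0.037 0.043
126 [-0.1211 -0.1195 -0.0802 -0.079 ]
142 [-0.0293 -0.0275  0.0119  0.03  ]
bar t 102 0.1991431431403334 0.002283272919428885
[]
```

View pics/fin.png

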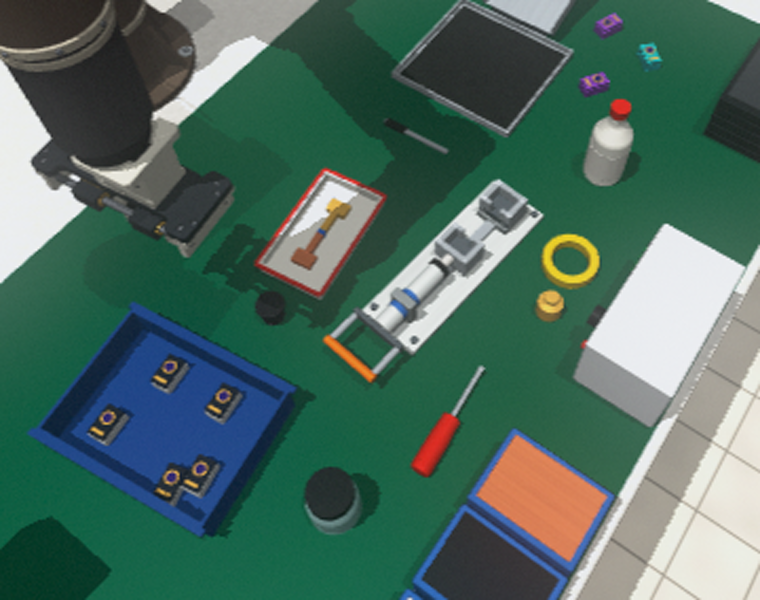

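The final view shows the catch tray empty, the coupon flat in the red-rimmed tray at (320,235), the jaw and handle home, and five modules in the tote. I'll check that the touching pair lies level, and hand in if so.

Run:
```python
from h import *
im,d,p=grab("scene"); v,u=np.indices(d.shape); W=world(p,u,v,d)
m=(d>0)&(np.abs(W[...,0]-.5495)<.05)&(np.abs(W[...,1]+.4015)<.035)&(W[...,2]>.02)&(W[...,2]<.047)&(im[...,2].astype(int)-im[...,0]<40)
q=np.percentile(W[m][:,2],[10,50,90,98]); print(m.sum(),q.round(4))
if q[2]<.0285: print("hand in"); job_done()
```

```text
319 [0.0226 0.0252 0.0275 0.0284]
hand in
the job is handed in; nothing more can be done
```

The job is finished and handed in, at about 74 s of the 210 s allowed.

- **Gauge:** I pushed the moving jaw home until it met its stop, then laid the coupon flat in both jaws. I drew the handle out until green stood at the tube mouth, a reading of about 43–44 mm with a pull of about 8.5 N. I held it there for about 2.5–3 s without reaching the red, then pushed gauge and jaw back home.
- **Coupon and modules:** The coupon lies flat in the red-rimmed sample tray. After that I moved all five modules from the catch tray into the blue tote.

**Last checks:**
- The catch tray is empty.
- The jaw and handle were still home, with jaw edges within about 0.5–1 mm of the first homing.
- All five module tops are at the height expected on the tote floor, about 25 mm in the scene camera.
- The purple and turquoise look-alikes and the other things on the bench show no sign of having moved in the last picture.

**Disagreements:**
- One module in the tote was knocked a few centimetres while the arm was away. It now sits close beside its neighbour; both lie level on the floor and neither is on top of the other.
- The wrist camera's depth read about 1.5 mm higher than the scene camera's throughout.

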